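Load the kiln shelf with the test pots in reverse order

TASK

Load the four test pots from the wooden drying rack onto the pale kiln shelf in reverse order: the pot that stands nearest the robot on the rack goes to the farthest disc of the kiln shelf, the next one to the next disc, and so on until the farthest pot stands on the nearest disc. Stand each pot upright in the middle of its disc and let go of it; the bisque is brittle, so set the pots down gently and do not drop them or knock them over.

Things in the scene. Friction and masses are not known exactly. Their poses are not given: they have to be found in the camera images.
- beaker: Plain open round beaker, 66 mm high, 42 mm across at the foot and 44 mm at the rim, wall 4 mm. Grip it across the outside. Unglazed fired clay (bisque), loose, about 110 g. Origin: centre of its underside, z up.
- planter: Small open square planter, 46 x 46 mm outside, 50 mm high, wall 5 mm, sides along its x and y axes. Its sides are within about 0.1 rad of the rack's sides at the start. Grip it across two facing sides. Unglazed fired clay (bisque), loose, about 130 g. Origin: centre of its underside, z up.
- vase: Bud vase, 70 mm high: round belly 48 mm across (straight from 14 to 44 mm above the foot), narrowing to a neck 18 mm across and a lip 26 mm across with a small dark mouth; foot 40 mm across. Grip it across the belly. Unglazed fired clay (bisque), loose, about 140 g. Origin: centre of its underside, z up.
- jar: Squat round jar with fixed domed lid, 58 mm high: body straight and 52 mm across from 4 to 40 mm above the foot, then the dome and a small knob 20 mm across from 53 to 58 mm. Grip it across the body (the knob is too low to grip). Unglazed fired clay (bisque), loose, about 160 g. Origin: centre of its underside, z up.
- pad_round: Plywood drying pad, round, 64 mm across, 6 mm thick, fixed on the drying rack and staying there; the beaker stands on its middle at the start, so the pad keeps record of that pot's place in the row. Origin: centre of its underside, z up.
- pad_square: Plywood drying pad, square, 60 x 60 mm, 6 mm thick, fixed on the drying rack and staying there; the planter stands on its middle at the start, so the pad keeps record of that pot's place in the row. Origin: centre of its underside, z up.
- pad_oblong: Plywood drying pad, oblong, 54 mm along the row and 88 mm across it, 6 mm thick, fixed on the drying rack and staying there; the vase stands on its middle at the start, so the pad keeps record of that pot's place in the row. Origin: centre of its underside, z up.
- pad_hex: Plywood drying pad, six-sided, 58 mm across flats, 6 mm thick, fixed on the drying rack and staying there; the jar stands on its middle at the start, so the pad keeps record of that pot's place in the row. Origin: centre of its underside, z up.
- drying_rack: Low drying rack, fixed: a brown wooden board 330 x 100 mm on two feet, top 50 mm above the table. It carries the four pads in a row along its x axis, centres at x = -105, -35, 35 and 105 mm, y = 0, pad tops 56 mm above the table. Origin: on the table under its middle; +x runs along the row away from the robot (to within 0.25 rad).
- kiln_shelf: Kiln shelf, fixed: a pale ceramic slab 330 x 100 mm on three stub posts, top 50 mm above the table. It carries four empty setter discs, part of it, 64 mm across and 6 mm thick, in a row along its x axis, centres at x = -105, -35, 35 and 105 mm, y = 0, disc tops 56 mm above the table. Origin: on the table under its middle; +x runs along the row away from the robot (to within 0.25 rad).
Not all that is in view belongs to the job. Leave any green or yellow look-alike of the jar alone.

How it is judged:
By the outcome, as a careful person would: the job done as asked, in the order asked, and still so for the second after the job is handed in, with the robot touching nothing.
It also fails if it takes over 106 s, if anything falls off the work surface, if the arm or the gripper's body presses on something with over 40 N, if the wrist force passes 120 N, or if a joint passes its speed limit or range.

ROBOT

A 6-joint arm with a two-finger parallel gripper is mounted at the origin on the work surface. World frame = base frame: x ahead of the robot, y to its left, z up, the work surface at z = 0. Lengths are in m, angles in rad, forces in N, time in s.
With the tool pointing down it reaches from about 0.4 to 0.925 m from the base axis. Payload 12.5 kg.
Tool frame: the origin (TCP) lies at the very end of the fingers, on their centre line; the grasp point (between the pads) lies 19 mm behind it (r.hold_point_z is the z of the grasp point in the tool frame, in m); z points along the fingers, y is the direction in which the jaws open and shut (so a half turn about z gives the same grasp; the last joint's range is limited). The gripper opens to 95 mm and grips with 3 to 60 N. Pads are 20 mm wide; open, the fingers measure 119 mm over their backs; the gripper's body (75 mm by 180 mm) begins 59 mm behind the grasp point.
Start: joints at [-1.323, 0.491, 1.559, -0, 1.092, -0.106], TCP at [0.217, -0.586, 0.215] pointing down, gripper open.
Joint ranges: [-3.1, 3.1], [-0.84, 2.19], [0.05, 2.79], [-1.13, 4.28], [0.06, 2.93], [-2.69, 2.69]. Speed limits (rad/s): [2.22, 2.22, 2.79, 3.14, 3.14, 3.14].

INTERFACE

Orientations are given as a rotation vector (axis times angle).
In Python, from rig import r gives the robot as it stands.
- The arm moves only by the tool play_rows, never from a script. Its argument "motion" is a list of rows, each an object of numbers: "x", "y", "z": the shift along the world's x, y, z in m; "rx", "ry", "rz": the turn, a rotation vector about the world's x, y, z in degrees; "gripper": the opening, from -1 (shut) to 1 (fully open). In form: [{"x": .., "y": .., "z": .., "rx": .., "ry": .., "rz": .., "gripper": ..}, ...]. A call has 1 to 8 rows; each row shifts and turns the commanded pose from where the row before left it; what a row does not reach is not made up. A row lasts 1/12 s, in which the tool goes at most 41.7 mm and 7.16 degrees, less where a joint would pass 70% of its speed; a pose out of reach is approached as far as the arm can. A call is refused whole if a number of a shift passes 0.0417 or a number of a turn 7.16, either way. A call with a gripper value outside its range is refused whole. The fingers move at their own pace and stop on an object; the grip force is fixed at half the most. Time passes only in rows, so rows that do not move let the fingers close. It gives the time, the measured TCP pose, the force and the opening at its end, in the units of the state.
- r.get_obs(): the state, without advancing time (a new reading comes with each control period).
- r.capture(name): name is "side" or "top" or "wrist"; returns the picture (384x512x3 uint8, blue, green, red); there is no depth.
- r.get_calibration(name): a dict with "vertical_fov" (degrees; the focal length in pixels is half the picture's height over the tangent of half this angle, whatever the lens; pixels are square), "cx", "cy" (the principal point, pixels), "R" (3x3) and "t" (3): a world point X has camera coordinates R X + t. Camera axes: x right, y down, z forward; pixel columns grow to the right and rows downward; lengths in m; the calibration is good to about 2 mm. A picture is of the moment at which its call begins: read the wrist's pose just before it. get_calibration takes no time and is no camera call; for the wrist camera it gives the pose at the moment of the call.
- r.sign_off(): hands the job in, once; it reports no verdict.
The state is a dict: "time_s": time; "joint_pos": joint angles; "dq": joint speeds; "joint_torque": joint torques, N m; "tool_pos": TCP position; "eef_rot": TCP orientation; "wrist_force": force on the tool from outside, world axes, zero at the start; "wrist_torque": the same for the moment, N m; "width": finger opening in m.
Only numpy, scipy, OpenCV 4.12 (cv2) and the standard library are available. Lean on these libraries where they do the work, as an engineer would, in place of code of your own. Each camera call takes 0.05 s, during which the arm holds its last target.

## Working session

There is one attempt and no reset: what is moved stays moved. The work goes in short steps, Python scripts to look and compute and a tool call to move; the robot and the scene stay as the last step left them, time stands still between calls to the robot, and variables do not carry over. Pictures are saved under pics/ and viewed, and the job is handed in when it is done.

Besides the shell and the picture viewer there is one more tool, called after "Emit:" as name(argument=value, ...), one argument or row to a line, values as JSON. play_rows: Moves the arm, as the interface text tells. Its arguments: {"type":"object","properties":{"motion":{"type":"array"}},"required":["motion"]}

```bash
ls; mkdir -p pics; python3 - <<'E'
from rig import r
import cv2
o=r.get_obs(); print(o)
for n in ("top","side"):
    im=r.capture(n); cv2.imwrite(f"pics/{n}0.png",im); print(n,r.get_calibration(n))
print(r.hold_point_z)
E
```

```text
pics
{'time_s': 0.0, 'joint_pos': array([-1.32259034e+00,  4.91582646e-01,  1.55944166e+00, -1.24496074e-06,
        1.09169722e+00, -1.05586011e-01]), 'dq': array([ 1.48964719e-03,  7.86019086e-05, -8.39821574e-04, -3.15175117e-04,
       -7.62518655e-05,  1.36314851e-03]), 'joint_torque': array([ 2.62615674e-05, -6.12652159e+01, -2.58188045e+01,  6.92947232e-02,
        4.81447473e-02, -7.31311161e-05]), 'tool_pos': array([ 0.21650607, -0.58604724,  0.21405009]), 'eef_rot': array([-3.09145852e+00, -5.52644089e-01,  1.28026052e-04]), 'wrist_force': array([ 1.71506878,  0.20678414, -0.59927085]), 'wrist_torque': array([ 0.02415112, -0.06645912,  0.02418855]), 'width': 0.09497094218897364}
top {'vertical_fov': 47.99262081812857, 'cx': 252.65675259690104, 'cy': 193.52799174442669, 'R': array([[ 0.01143973, -0.99971231,  0.02108144],
       [-0.98039664, -0.01536102, -0.19643441],
       [ 0.19670173, -0.01842101, -0.98029031]]), 't': array([-0.09699987,  0.60462936,  1.03557623])}
side {'vertical_fov': 45.66415773639105, 'cx': 250.29615735551965, 'cy': 199.71725093230435, 'R': array([[ 0.96532123, -0.26094389,  0.00794969],
       [-0.1795208 , -0.68560218, -0.7054941 ],
       [ 0.1895447 ,  0.6796013 , -0.7086712 ]]), 't': array([-0.61899539,  0.11699726,  0.93915047])}
-0.0188
```

View pics/top0.png

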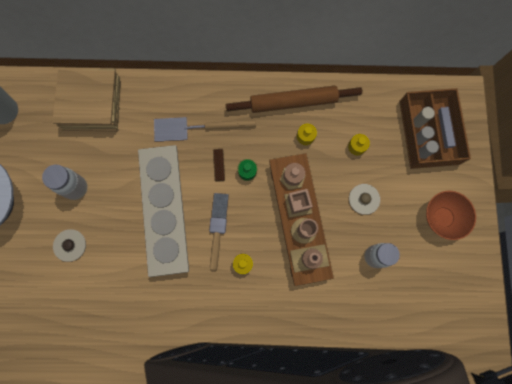

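View pics/side0.png

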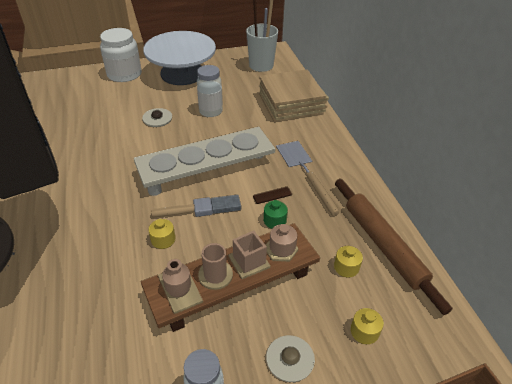

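The top view shows the rack at (300,220), with vase, beaker, planter and jar from near to far. The kiln shelf is at (163,210) and its discs are empty. I'll enlarge both for measuring.

```bash
python3 - <<'E'
import cv2
im=cv2.imread("pics/top0.png")
cv2.imwrite("pics/rk.png",cv2.resize(im[145:295,255:345],None,fx=4,fy=4,interpolation=cv2.INTER_CUBIC))
cv2.imwrite("pics/kl.png",cv2.resize(im[140:285,125:205],None,fx=4,fy=4,interpolation=cv2.INTER_CUBIC))
im=cv2.imread("pics/side0.png")
cv2.imwrite("pics/srk.png",cv2.resize(im[215:335,135:330],None,fx=4,fy=4,interpolation=cv2.INTER_CUBIC))
cv2.imwrite("pics/skl.png",cv2.resize(im[120:200,125:285],None,fx=4,fy=4,interpolation=cv2.INTER_CUBIC))
E
```

```text
(no output)
```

View pics/rk.png

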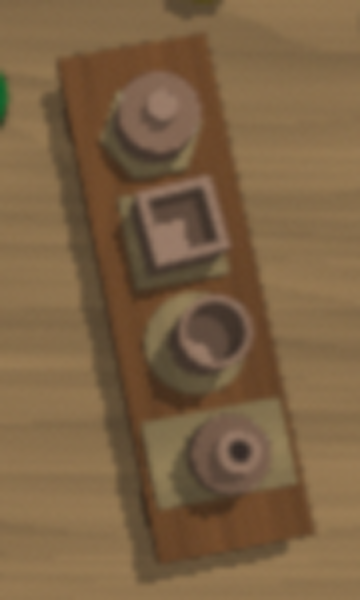

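View pics/kl.png

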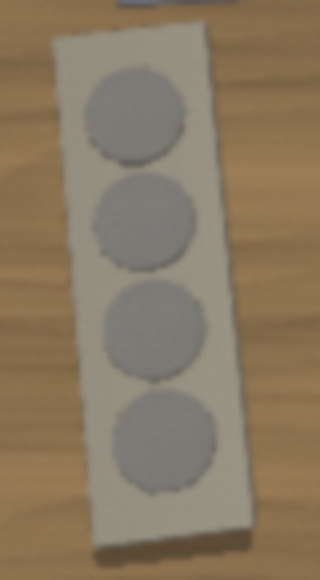

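View pics/srk.png

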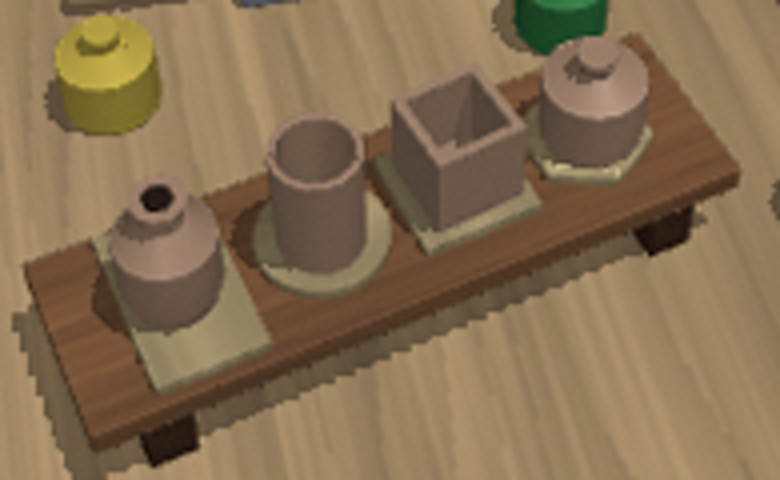

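View pics/skl.png

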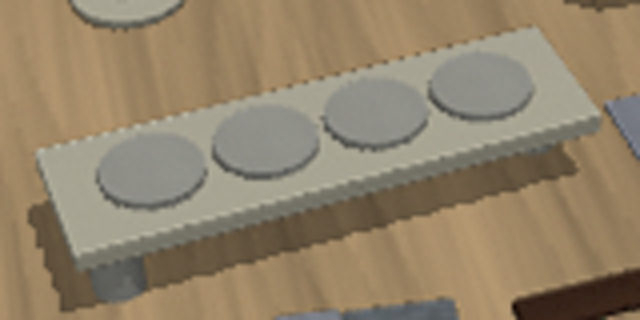

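```bash
cat > h.py <<'E'
import numpy as np
def ray(c,u,v,z):
    f=192/np.tan(np.radians(c['vertical_fov']/2))
    d=np.array([(u-c['cx'])/f,(v-c['cy'])/f,1.])
    R=np.array(c['R']);C=-R.T@np.array(c['t']);w=R.T@d
    return C+w*(z-C[2])/w[2]
def rigid(P,L):
    P=np.array(P)[:,:2];L=np.array(L,float)
    a,b=P-P.mean(0),L-L.mean(0)
    th=np.arctan2((b[:,0]*a[:,1]-b[:,1]*a[:,0]).sum(),(a*b).sum())
    R=np.array([[np.cos(th),-np.sin(th)],[np.sin(th),np.cos(th)]])
    t=P.mean(0)-R@L.mean(0)
    return th,t,R,P-(L@R.T+t)
E
python3 - <<'E'
from rig import r
from h import *
np.set_printoptions(precision=4,suppress=True)
ct,cs=r.get_calibration("top"),r.get_calibration("side")
def pt(c,o,uv,z): return ray(c,o[0]+(uv[0]+.5)/4-.5,o[1]+(uv[1]+.5)/4-.5,z)
L=[[x,0] for x in(.105,.035,-.035,-.105)]
k=[pt(ct,(125,140),p,.056) for p in[(135,115),(145,221),(155,329),(164,440)]]
print("kiln top",rigid(k,L))
k=[pt(cs,(125,120),p,.056) for p in[(481,85),(376,113),(266,141),(152,171)]]
print("kiln side",rigid(k,L))
k=[pt(ct,(125,140),p,.05) for p in[(54,38),(206,23),(253,526),(95,547)]]
C=[[.165,.05],[.165,-.05],[-.165,-.05],[-.165,.05]]
print("kiln corners",rigid(k,C))
k=[pt(ct,(255,145),p,.05) for p in[(57,60),(207,35),(314,534),(160,562)]]
th,t,R,res=rigid(k,C);print("rack top",th,t,res)
print("pads",np.array(L)@R.T+t)
k=[pt(cs,(135,215),p,.05) for p in[(635,35),(738,180-8),(95,440-8),(25,268)]]
th,t,R,res=rigid(k,C);print("rack side",th,t,res);print("pads",np.array(L)@R.T+t)
for n,a,b,z in[("vase",(238,452),(157,197),.126),("beaker",(213,332),(315,152),.122),("jar",(162,105),(597,55),.114)]:
    print(n,pt(ct,(255,145),a,z),pt(cs,(135,215),b,z))
q=[[.023,.023],[.023,-.023],[-.023,-.023],[-.023,.023]]
print("planter",rigid([pt(ct,(255,145),p,.106) for p in[(135,195),(210,176),(229,242),(155,266)]],q))
print(rigid([pt(cs,(135,215),p,.106) for p in[(474,68),(526,125),(440,162),(392,103)]],q))
E
```

```text
kiln top (np.float64(0.13997711979688066), array([0.5653, 0.1396]), array([[ 0.9902, -0.1395],
       [ 0.1395,  0.9902]]), array([[-0.0002,  0.0002],
       [-0.0002, -0.0002],
       [ 0.0001, -0.0003],
       [ 0.0003,  0.0003]]))
kiln side (np.float64(0.14534823031591818), array([0.5642, 0.1353]), array([[ 0.9895, -0.1448],
       [ 0.1448,  0.9895]]), array([[-0.0005,  0.0001],
       [ 0.0001, -0.0004],
       [ 0.0002,  0.0003],
       [ 0.0002,  0.    ]]))
kiln corners (np.float64(0.13683934225746341), array([0.5653, 0.1395]), array([[ 0.9907, -0.1364],
       [ 0.1364,  0.9907]]), array([[-0.0004, -0.0005],
       [-0.0021,  0.0003],
       [ 0.0014,  0.0014],
       [ 0.0011, -0.0012]]))
rack top 0.19537076930437872 [ 0.5483 -0.2114] [[-0.0014 -0.    ]
 [-0.0021 -0.0004]
 [ 0.0011  0.0013]
 [ 0.0024 -0.0009]]
pads [[ 0.6513 -0.191 ]
 [ 0.5826 -0.2046]
 [ 0.514  -0.2182]
 [ 0.4453 -0.2318]]
rack side 0.19600543197293394 [ 0.5475 -0.2146] [[-0.0028 -0.0013]
 [-0.0029 -0.0002]
 [ 0.0035  0.0036]
 [ 0.0022 -0.0021]]
pads [[ 0.6505 -0.1941]
 [ 0.5818 -0.2078]
 [ 0.5131 -0.2214]
 [ 0.4445 -0.235 ]]
vase [ 0.443  -0.2324  0.126 ] [ 0.4425 -0.2339  0.126 ]
beaker [ 0.5134 -0.2193  0.122 ] [ 0.5128 -0.2241  0.122 ]
jar [ 0.6534 -0.1911  0.114 ] [ 0.6523 -0.1953  0.114 ]
planter (np.float64(0.28224714458958583), array([ 0.5838, -0.2039]), array([[ 0.9604, -0.2785],
       [ 0.2785,  0.9604]]), array([[-0.0009,  0.0003],
       [-0.0011, -0.0016],
       [ 0.0023,  0.0002],
       [-0.0003,  0.0012]]))
(np.float64(0.2861141765516214), array([ 0.5823, -0.2066]), array([[ 0.9593, -0.2822],
       [ 0.2822,  0.9593]]), array([[-0.0012, -0.0037],
       [-0.0003,  0.0014],
       [ 0.0006,  0.0039],
       [ 0.0009, -0.0016]]))
```

Emit:
play_rows(
  motion=[
    {"x": 0.015,"y": 0.028,"rz": -1.2},
    {"x": 0.019,"y": 0.03,"rz": -1.2},
    {"x": 0.019,"y": 0.03,"rz": -1.2},
    {"x": 0.019,"y": 0.03,"rz": -1.2},
    {"x": 0.019,"y": 0.03,"rz": -1.2},
    {"x": 0.019,"y": 0.03,"rz": -1.2},
    {"x": 0.019,"y": 0.03,"rz": -1.2},
    {"x": 0.019,"y": 0.03,"rz": -1},
  ],
)

```text
validation failed for argument at $.mo...
```

Emit:
play_rows(
  motion=[
    {"x": 0.02,"y": 0.03},
    {"x": 0.02,"y": 0.03},
    {"x": 0.02,"y": 0.03},
    {"x": 0.018,"y": 0.025},
    {"x": 0,"y": 0},
    {"x": 0,"y": 0},
  ],
)

```text
validation failed for argument at $.mo...
```

```bash
cat >> h.py <<'E'
def yaw(o):
    from scipy.spatial.transform import Rotation as Ro
    y=Ro.from_rotvec(o['eef_rot']).as_matrix()[:,1]
    a=np.arctan2(y[1],y[0])-np.pi/2
    return (a+np.pi/2)%np.pi-np.pi/2
E
python3 - <<'E'
from rig import r
from h import *
import cv2
o=r.get_obs(); print(o['time_s'],o['tool_pos'],yaw(o),o['width']); c=r.get_calibration("wrist");print(c)
cv2.imwrite("pics/w1.png",r.capture("wrist"))
E
```

```text
0.1 [ 0.21650955 -0.58607344  0.21413388] 0.3537891435991418 0.0951555719909734
{'vertical_fov': 66.16024347314854, 'cx': 257.2767867888246, 'cy': 192.5457607574742, 'R': array([[ 3.46586115e-01, -9.38018149e-01,  1.29633407e-04],
       [-8.99055655e-01, -3.32150531e-01,  2.85262955e-01],
       [-2.67538771e-01, -9.89847268e-02, -9.58449284e-01]]), 't': array([-0.62558624, -0.03231333,  0.39101978])}
```

View pics/w1.png

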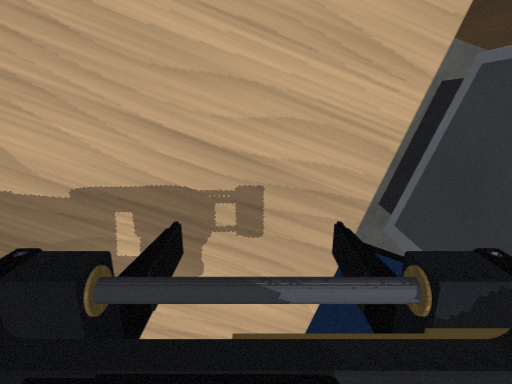

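The wrist view shows only table, because the moves were refused. Each row probably has to have every key.

Emit:
play_rows(
  motion=[
    {"x": 0.015,"y": 0.028,"z": 0,"rx": 0,"ry": 0,"rz": -1.2,"gripper": 1},
    {"x": 0.019,"y": 0.03,"z": 0,"rx": 0,"ry": 0,"rz": -1.2,"gripper": 1},
    {"x": 0.019,"y": 0.03,"z": 0,"rx": 0,"ry": 0,"rz": -1.2,"gripper": 1},
    {"x": 0.019,"y": 0.03,"z": 0,"rx": 0,"ry": 0,"rz": -1.2,"gripper": 1},
    {"x": 0.019,"y": 0.03,"z": 0,"rx": 0,"ry": 0,"rz": -1.2,"gripper": 1},
    {"x": 0.019,"y": 0.03,"z": 0,"rx": 0,"ry": 0,"rz": -1.2,"gripper": 1},
    {"x": 0.019,"y": 0.03,"z": 0,"rx": 0,"ry": 0,"rz": -1.2,"gripper": 1},
    {"x": 0.019,"y": 0.03,"z": 0,"rx": 0,"ry": 0,"rz": -1.0,"gripper": 1},
  ],
)

```text
time_s: 0.82
tool_pos: [0.3651, -0.3467, 0.2146]
eef_rot: [-3.128, -0.295, 0.0]
wrist_force: [1.0, -0.8, 0.3]
width: 0.0951
```

Emit:
play_rows(
  motion=[
    {"x": 0.02,"y": 0.03,"z": 0,"rx": 0,"ry": 0,"rz": 0,"gripper": 1},
    {"x": 0.02,"y": 0.03,"z": 0,"rx": 0,"ry": 0,"rz": 0,"gripper": 1},
    {"x": 0.02,"y": 0.03,"z": 0,"rx": 0,"ry": 0,"rz": 0,"gripper": 1},
    {"x": 0.016,"y": 0.022,"z": 0,"rx": 0,"ry": 0,"rz": 0,"gripper": 1},
    {"x": 0,"y": 0,"z": 0,"rx": 0,"ry": 0,"rz": 0,"gripper": 1},
    {"x": 0,"y": 0,"z": 0,"rx": 0,"ry": 0,"rz": 0,"gripper": 1},
  ],
)

```text
time_s: 1.32
tool_pos: [0.441, -0.2353, 0.2145]
eef_rot: [-3.127, -0.302, 0.0]
wrist_force: [-0.6, -0.9, -0.0]
width: 0.0951
```

```bash
python3 - <<'E'
from rig import r
from h import *
import cv2
o=r.get_obs(); print(o['time_s'],o['tool_pos'],yaw(o),o['width']); c=r.get_calibration("wrist");print(c, -c['R'].T@c['t'])
np.save("c2.npy",c,allow_pickle=True)
cv2.imwrite("pics/w2.png",r.capture("wrist"))
E
```

```text
1.3167 [ 0.44104023 -0.23528923  0.21454291] 0.1925399241717587 0.09513156722148866
{'vertical_fov': 66.16024347314854, 'cx': 257.2767867888246, 'cy': 192.5457607574742, 'R': array([[ 0.19145126, -0.98150162,  0.00099801],
       [-0.94073196, -0.18320854,  0.28540849],
       [-0.27994605, -0.05558068, -0.95840545]]), 't': array([-0.31639132,  0.33945318,  0.50193358])} [ 0.52042229 -0.22045006  0.38448882]
```

View pics/w2.png

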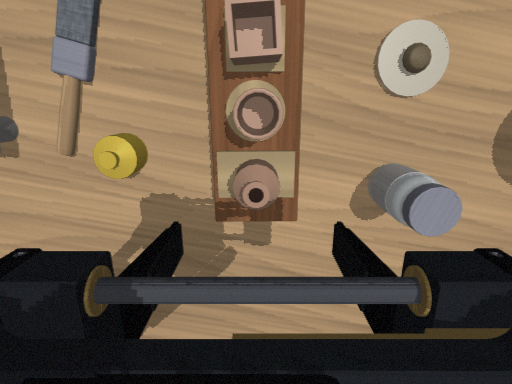

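The wrist view shows the vase mouth at (256,195), the beaker rim at (258,115) and the planter rim at about (253,30). The bottle is on the right and the yellow look-alike on the left.

```bash
python3 - <<'E'
from h import *
np.set_printoptions(precision=4,suppress=True)
c=np.load("c2.npy",allow_pickle=True).item()
print("vase",ray(c,256,195,.126),"beaker",ray(c,258,115.5,.122))
print("planter",np.mean([ray(c,u,v,.106) for u,v in[(226,0),(278,-3),(283,58),(232,63)]],0))
print("bottle",ray(c,385,180,0),ray(c,435,208,.09),"yellow",ray(c,110,160,.055))
print("rack edges",ray(c,215,221,.05),ray(c,297,221,.05),ray(c,209,60,.05),ray(c,302,60,.05))
E
```

```text
vase [ 0.4424 -0.2347  0.126 ] beaker [ 0.5119 -0.223   0.122 ]
planter [ 0.5794 -0.2071  0.106 ]
bottle [ 0.4582 -0.408   0.    ] [ 0.4536 -0.4257  0.09  ] yellow [ 0.43   -0.0691  0.055 ]
rack edges [ 0.3773 -0.1962  0.05  ] [ 0.3964 -0.2943  0.05  ] [ 0.5548 -0.1627  0.05  ] [ 0.5734 -0.258   0.05  ]
```

Emit:
play_rows(
  motion=[
    {"x": 0.0015,"y": 0.0005,"z": -0.02,"rx": 0,"ry": 0,"rz": 0,"gripper": 1},
    {"x": 0,"y": 0,"z": -0.03,"rx": 0,"ry": 0,"rz": 0,"gripper": 1},
    {"x": 0,"y": 0,"z": -0.03,"rx": 0,"ry": 0,"rz": 0,"gripper": 1},
    {"x": 0,"y": 0,"z": -0.03,"rx": 0,"ry": 0,"rz": 0,"gripper": 1},
    {"x": 0,"y": 0,"z": -0.02,"rx": 0,"ry": 0,"rz": 0,"gripper": 1},
    {"x": 0,"y": 0,"z": -0.0175,"rx": 0,"ry": 0,"rz": 0,"gripper": 1},
    {"x": 0,"y": 0,"z": 0,"rx": 0,"ry": 0,"rz": 0,"gripper": 1},
    {"x": 0,"y": 0,"z": 0,"rx": 0,"ry": 0,"rz": 0,"gripper": 1},
  ],
)

```text
time_s: 2.03
tool_pos: [0.4413, -0.2366, 0.0668]
eef_rot: [-3.127, -0.295, 0.002]
wrist_force: [0.2, -0.0, 0.2]
width: 0.095
```

Emit:
play_rows(
  motion=[
    {"x": 0,"y": 0,"z": 0,"rx": 0,"ry": 0,"rz": 0,"gripper": 0.15},
    {"x": 0,"y": 0,"z": 0,"rx": 0,"ry": 0,"rz": 0,"gripper": 0.15},
    {"x": 0,"y": 0,"z": 0,"rx": 0,"ry": 0,"rz": 0,"gripper": 0.15},
    {"x": 0,"y": 0,"z": 0,"rx": 0,"ry": 0,"rz": 0,"gripper": 0.15},
    {"x": 0,"y": 0,"z": 0,"rx": 0,"ry": 0,"rz": 0,"gripper": 0},
    {"x": 0,"y": 0,"z": 0,"rx": 0,"ry": 0,"rz": 0,"gripper": -0.1},
    {"x": 0,"y": 0,"z": 0,"rx": 0,"ry": 0,"rz": 0,"gripper": -0.2},
    {"x": 0,"y": 0,"z": 0,"rx": 0,"ry": 0,"rz": 0,"gripper": -0.2},
  ],
)

```text
time_s: 2.7
tool_pos: [0.442, -0.2356, 0.0672]
eef_rot: [-3.127, -0.298, 0.0]
wrist_force: [0.4, 1.8, 4.3]
width: 0.0475
```

Emit:
play_rows(
  motion=[
    {"x": 0,"y": 0,"z": 0,"rx": 0,"ry": 0,"rz": 0,"gripper": -0.3},
    {"x": 0,"y": 0,"z": 0.01,"rx": 0,"ry": 0,"rz": 0,"gripper": -0.3},
    {"x": 0,"y": 0,"z": 0.02,"rx": 0,"ry": 0,"rz": 0,"gripper": -0.3},
    {"x": 0,"y": 0,"z": 0.025,"rx": 0,"ry": 0,"rz": 0,"gripper": -0.3},
    {"x": 0,"y": 0,"z": 0.025,"rx": 0,"ry": 0,"rz": 0,"gripper": -0.3},
    {"x": 0.004,"y": 0.008,"z": 0.01,"rx": 0,"ry": 0,"rz": 0,"gripper": -0.3},
    {"x": 0.01,"y": 0.018,"z": 0,"rx": 0,"ry": 0,"rz": -0.5,"gripper": -0.3},
    {"x": 0.015,"y": 0.026,"z": 0,"rx": 0,"ry": 0,"rz": -0.5,"gripper": -0.3},
  ],
)

```text
time_s: 3.37
tool_pos: [0.4712, -0.1839, 0.158]
eef_rot: [3.129, 0.266, 0.002]
wrist_force: [0.6, -1.1, -2.3]
width: 0.0477
```

Emit:
play_rows(
  motion=[
    {"x": 0.017,"y": 0.03,"z": 0,"rx": 0,"ry": 0,"rz": -0.5,"gripper": -0.3},
    {"x": 0.017,"y": 0.03,"z": 0,"rx": 0,"ry": 0,"rz": -0.5,"gripper": -0.3},
    {"x": 0.017,"y": 0.03,"z": 0,"rx": 0,"ry": 0,"rz": -0.5,"gripper": -0.3},
    {"x": 0.017,"y": 0.03,"z": 0,"rx": 0,"ry": 0,"rz": -0.5,"gripper": -0.3},
    {"x": 0.017,"y": 0.03,"z": 0,"rx": 0,"ry": 0,"rz": 0,"gripper": -0.3},
    {"x": 0.017,"y": 0.03,"z": 0,"rx": 0,"ry": 0,"rz": 0,"gripper": -0.3},
    {"x": 0.017,"y": 0.03,"z": 0,"rx": 0,"ry": 0,"rz": 0,"gripper": -0.3},
    {"x": 0.016,"y": 0.025,"z": 0,"rx": 0,"ry": 0,"rz": 0,"gripper": -0.3},
  ],
)

```text
time_s: 4.03
tool_pos: [0.6064, 0.0541, 0.1568]
eef_rot: [-3.134, -0.217, 0.001]
wrist_force: [0.6, -0.6, -1.5]
width: 0.0474
```

Emit:
play_rows(
  motion=[
    {"x": -0.008,"y": 0.025,"z": 0,"rx": 0,"ry": 0,"rz": 0,"gripper": -0.3},
    {"x": -0.012,"y": 0.025,"z": 0,"rx": 0,"ry": 0,"rz": 0,"gripper": -0.3},
    {"x": -0.01,"y": 0.02,"z": 0,"rx": 0,"ry": 0,"rz": 0,"gripper": -0.3},
    {"x": -0.006,"y": 0.012,"z": 0,"rx": 0,"ry": 0,"rz": 0,"gripper": -0.3},
    {"x": 0,"y": 0,"z": 0,"rx": 0,"ry": 0,"rz": 0,"gripper": -0.3},
    {"x": 0,"y": 0,"z": 0,"rx": 0,"ry": 0,"rz": 0,"gripper": -0.3},
  ],
)

```text
time_s: 4.53
tool_pos: [0.57, 0.1336, 0.1571]
eef_rot: [3.134, 0.218, 0.0]
wrist_force: [-0.4, -0.2, -1.9]
width: 0.0476
```

```bash
python3 - <<'E'
from rig import r
from h import *
import cv2
o=r.get_obs(); print(o['time_s'],o['tool_pos'],yaw(o),o['width']); c=r.get_calibration("wrist")
np.save("c3.npy",c,allow_pickle=True)
im=r.capture("wrist")
cv2.imwrite("pics/w3.png",cv2.resize(im,(768,576),interpolation=cv2.INTER_CUBIC))
E
```

```text
4.5333 [0.56999762 0.13363806 0.15714748] 0.13862241791453966 0.04760238619087036
```

View pics/w3.png

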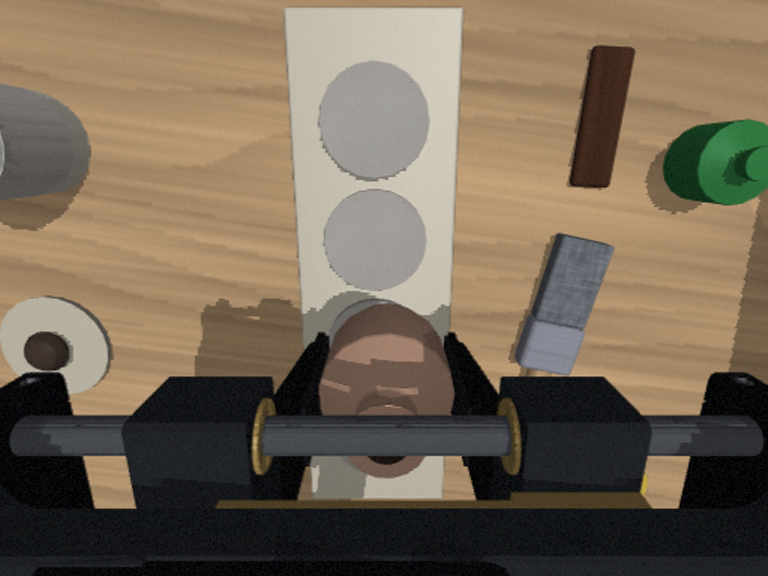

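The wrist view shows the vase held level and centred. The far disc is at (374,120) and the second at (375,239) in the enlarged picture.

```bash
python3 - <<'E'
from h import *
np.set_printoptions(precision=4,suppress=True)
c=np.load("c3.npy",allow_pickle=True).item()
g=lambda u,v,z:ray(c,(u+.5)/1.5-.5,(v+.5)/1.5-.5,z)
a,b=g(374,119.5,.056),g(375,239,.056)
print(a,b,np.linalg.norm(a-b),np.arctan2(*(a-b)[1::-1]))
print(g(285,8,.05),g(463,8,.05))
for t,th in[((.5653,.1396),.14),((.5642,.1353),.1453)]:
    print([(round(t[0]+d*np.cos(th),4),round(t[1]+d*np.sin(th),4)) for d in(.105,.035,-.035,-.105)])
E
```

```text
[0.6699 0.1537 0.056 ] [0.6013 0.144  0.056 ] 0.06925613929865038 0.13987305641765838
[0.7205 0.2099 0.05  ] [0.7341 0.1129 0.05  ]
[(np.float64(0.6693), np.float64(0.1543)), (np.float64(0.6), np.float64(0.1445)), (np.float64(0.5306), np.float64(0.1347)), (np.float64(0.4613), np.float64(0.1249))]
[(np.float64(0.6681), np.float64(0.1505)), (np.float64(0.5988), np.float64(0.1404)), (np.float64(0.5296), np.float64(0.1302)), (np.float64(0.4603), np.float64(0.1201))]
```

Emit:
play_rows(
  motion=[
    {"x": 0.015,"y": 0.003,"z": 0,"rx": 0,"ry": 0,"rz": 0,"gripper": -0.3},
    {"x": 0.025,"y": 0.005,"z": 0,"rx": 0,"ry": 0,"rz": 0,"gripper": -0.3},
    {"x": 0.025,"y": 0.005,"z": 0,"rx": 0,"ry": 0,"rz": 0,"gripper": -0.3},
    {"x": 0.022,"y": 0.004,"z": 0,"rx": 0,"ry": 0,"rz": 0,"gripper": -0.3},
    {"x": 0.012,"y": 0.0024,"z": 0,"rx": 0,"ry": 0,"rz": 0,"gripper": -0.3},
    {"x": 0,"y": 0,"z": -0.01,"rx": 0,"ry": 0,"rz": 0,"gripper": -0.3},
    {"x": 0,"y": 0,"z": -0.02,"rx": 0,"ry": 0,"rz": 0,"gripper": -0.3},
    {"x": 0,"y": 0,"z": -0.02,"rx": 0,"ry": 0,"rz": 0,"gripper": -0.3},
  ],
)

```text
time_s: 5.25
tool_pos: [0.6689, 0.1514, 0.1062]
eef_rot: [3.134, 0.214, 0.001]
wrist_force: [0.0, -0.3, -1.7]
width: 0.048
```

Emit:
play_rows(
  motion=[
    {"x": 0,"y": 0,"z": -0.015,"rx": 0,"ry": 0,"rz": 0,"gripper": -0.3},
    {"x": 0,"y": 0,"z": -0.01,"rx": 0,"ry": 0,"rz": 0,"gripper": -0.3},
    {"x": 0,"y": 0,"z": -0.005,"rx": 0,"ry": 0,"rz": 0,"gripper": -0.3},
    {"x": 0,"y": 0,"z": 0,"rx": 0,"ry": 0,"rz": 0,"gripper": -0.3},
    {"x": 0,"y": 0,"z": 0,"rx": 0,"ry": 0,"rz": 0,"gripper": -0.3},
    {"x": 0,"y": 0,"z": 0,"rx": 0,"ry": 0,"rz": 0,"gripper": -0.3},
  ],
)

```text
time_s: 5.75
tool_pos: [0.6695, 0.1525, 0.0781]
eef_rot: [3.134, 0.215, 0.002]
wrist_force: [-1.1, 0.4, -0.8]
width: 0.0477
```

Emit:
play_rows(
  motion=[
    {"x": 0,"y": 0.0005,"z": -0.003,"rx": 0,"ry": 0,"rz": 0,"gripper": -0.3},
    {"x": 0,"y": 0,"z": -0.003,"rx": 0,"ry": 0,"rz": 0,"gripper": -0.3},
    {"x": 0,"y": 0,"z": -0.002,"rx": 0,"ry": 0,"rz": 0,"gripper": -0.3},
    {"x": 0,"y": 0,"z": -0.001,"rx": 0,"ry": 0,"rz": 0,"gripper": -0.3},
    {"x": 0,"y": 0,"z": 0,"rx": 0,"ry": 0,"rz": 0,"gripper": -0.3},
    {"x": 0,"y": 0,"z": 0,"rx": 0,"ry": 0,"rz": 0,"gripper": -0.3},
  ],
)

```text
time_s: 6.25
tool_pos: [0.669, 0.1531, 0.0681]
eef_rot: [3.134, 0.216, -0.0]
wrist_force: [0.5, -0.5, -1.5]
width: 0.0479
```

Emit:
play_rows(
  motion=[
    {"x": 0,"y": 0,"z": -0.001,"rx": 0,"ry": 0,"rz": 0,"gripper": -0.3},
    {"x": 0,"y": 0,"z": 0,"rx": 0,"ry": 0,"rz": 0,"gripper": -0.3},
    {"x": 0,"y": 0,"z": 0,"rx": 0,"ry": 0,"rz": 0,"gripper": -0.3},
  ],
)

```text
time_s: 6.5
tool_pos: [0.6692, 0.1531, 0.0673]
eef_rot: [3.134, 0.216, 0.001]
wrist_force: [0.0, -0.4, -0.4]
width: 0.0474
```

Emit:
play_rows(
  motion=[
    {"x": 0,"y": 0,"z": -0.0007,"rx": 0,"ry": 0,"rz": 0,"gripper": -0.3},
    {"x": 0,"y": 0,"z": 0,"rx": 0,"ry": 0,"rz": 0,"gripper": -0.3},
    {"x": 0,"y": 0,"z": 0,"rx": 0,"ry": 0,"rz": 0,"gripper": -0.3},
  ],
)

```text
time_s: 6.75
tool_pos: [0.6693, 0.1531, 0.0673]
eef_rot: [3.134, 0.216, 0.001]
wrist_force: [-1.9, -1.1, 5.2]
width: 0.0474
```

```bash
python3 - <<'E'
from rig import r
import cv2
im=r.capture("side")
cv2.imwrite("pics/s1.png",cv2.resize(im[60:220,110:310],None,fx=4,fy=3.6,interpolation=cv2.INTER_CUBIC))
print(r.get_obs()['wrist_force'])
E
```

```text
[-1.75306495 -0.94813241  5.35858641]
```

View pics/s1.png

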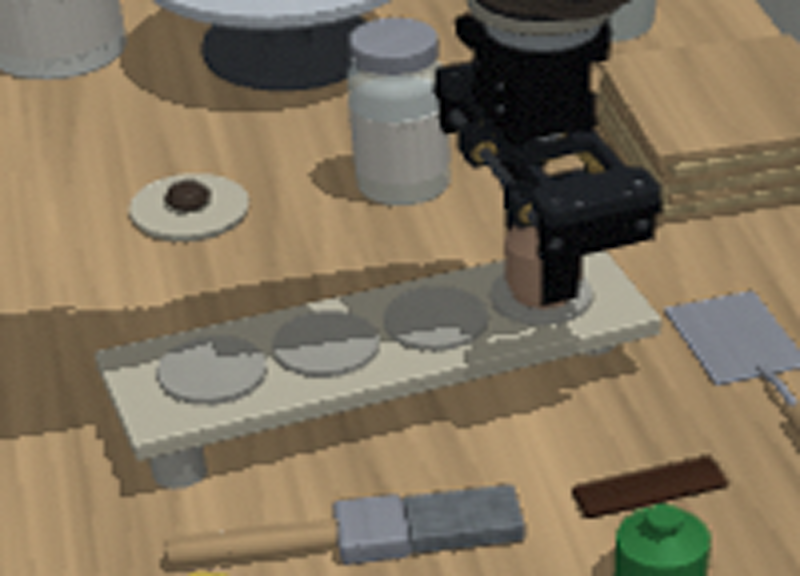

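The side view shows the vase standing on the far disc, and 5 N of contact force is up. I'll release it.

Emit:
play_rows(
  motion=[
    {"x": 0,"y": 0,"z": 0,"rx": 0,"ry": 0,"rz": 0,"gripper": 0.03},
    {"x": 0,"y": 0,"z": 0,"rx": 0,"ry": 0,"rz": 0,"gripper": 0.1},
    {"x": 0,"y": 0,"z": 0,"rx": 0,"ry": 0,"rz": 0,"gripper": 0.3},
    {"x": 0,"y": 0,"z": 0,"rx": 0,"ry": 0,"rz": 0,"gripper": 0.6},
    {"x": 0,"y": 0,"z": 0,"rx": 0,"ry": 0,"rz": 0,"gripper": 0.8},
    {"x": 0,"y": 0,"z": 0,"rx": 0,"ry": 0,"rz": 0,"gripper": 0.9},
    {"x": 0,"y": 0,"z": 0,"rx": 0,"ry": 0,"rz": 0,"gripper": 1},
    {"x": 0,"y": 0,"z": 0,"rx": 0,"ry": 0,"rz": 0,"gripper": 1},
  ],
)

```text
time_s: 7.47
tool_pos: [0.6691, 0.1531, 0.0664]
eef_rot: [3.134, 0.216, -0.0]
wrist_force: [-0.2, -0.2, 0.3]
width: 0.087
```

Emit:
play_rows(
  motion=[
    {"x": 0,"y": 0,"z": 0.01,"rx": 0,"ry": 0,"rz": 0,"gripper": 1},
    {"x": 0,"y": 0,"z": 0.025,"rx": 0,"ry": 0,"rz": 0,"gripper": 1},
    {"x": 0,"y": 0,"z": 0.035,"rx": 0,"ry": 0,"rz": 0,"gripper": 1},
    {"x": 0,"y": 0,"z": 0.035,"rx": 0,"ry": 0,"rz": 0,"gripper": 1},
    {"x": -0.01,"y": -0.02,"z": 0.025,"rx": 0,"ry": 0,"rz": 0,"gripper": 1},
    {"x": -0.014,"y": -0.033,"z": 0,"rx": 0,"ry": 0,"rz": 0.5,"gripper": 1},
    {"x": -0.014,"y": -0.033,"z": 0,"rx": 0,"ry": 0,"rz": 0.5,"gripper": 1},
    {"x": -0.014,"y": -0.033,"z": 0,"rx": 0,"ry": 0,"rz": 0.5,"gripper": 1},
  ],
)

```text
time_s: 8.13
tool_pos: [0.6163, 0.0332, 0.1979]
eef_rot: [3.131, 0.259, 0.003]
wrist_force: [1.9, -1.4, -0.2]
width: 0.0949
```

```bash
python3 - <<'E'
from rig import r
import cv2
im=r.capture("side")
cv2.imwrite("pics/s2.png",cv2.resize(im[60:220,110:310],None,fx=4,fy=3.6,interpolation=cv2.INTER_CUBIC))
im=r.capture("top")
cv2.imwrite("pics/t2.png",cv2.resize(im[140:285,125:345],None,fx=3.6,fy=4,interpolation=cv2.INTER_CUBIC))
E
```

```text
(no output)
```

View pics/s2.png

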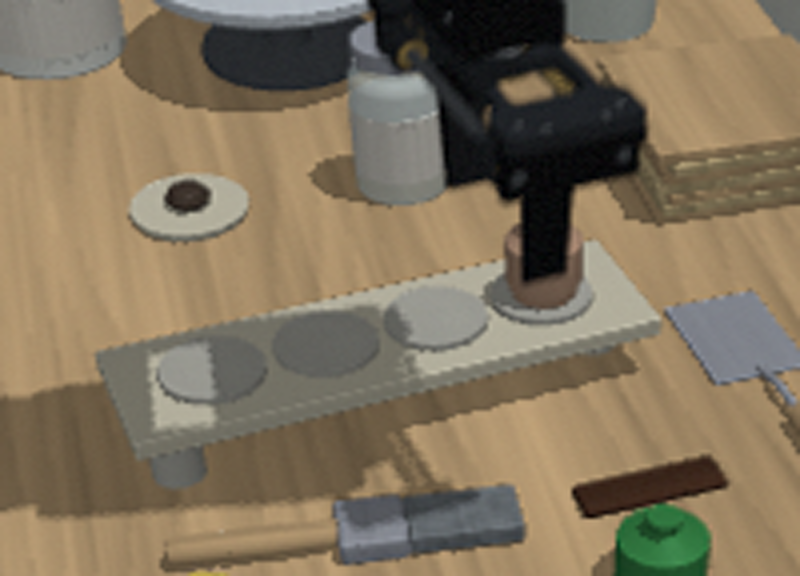

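View pics/t2.png

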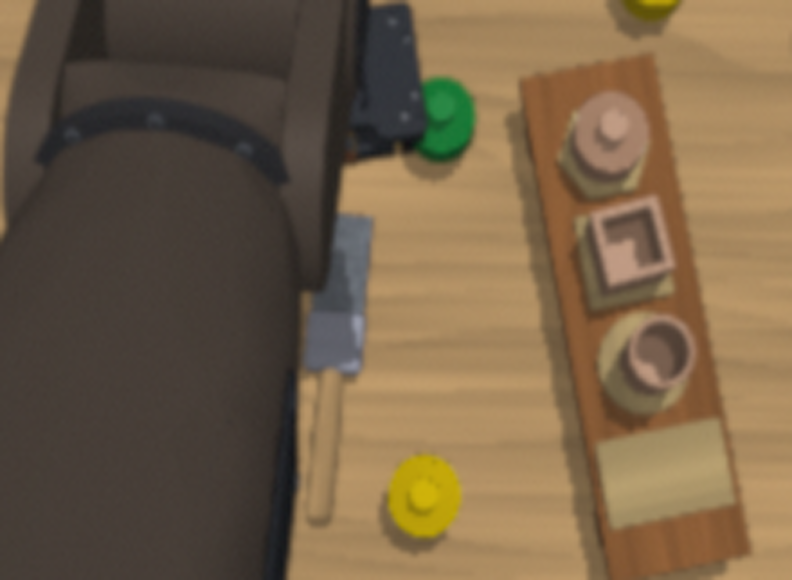

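Emit:
play_rows(
  motion=[
    {"x": -0.013,"y": -0.032,"z": 0,"rx": 0,"ry": 0,"rz": 0.5,"gripper": 1},
    {"x": -0.013,"y": -0.032,"z": 0,"rx": 0,"ry": 0,"rz": 0.5,"gripper": 1},
    {"x": -0.013,"y": -0.032,"z": 0,"rx": 0,"ry": 0,"rz": 0.5,"gripper": 1},
    {"x": -0.013,"y": -0.032,"z": 0,"rx": 0,"ry": 0,"rz": 0,"gripper": 1},
    {"x": -0.013,"y": -0.032,"z": 0,"rx": 0,"ry": 0,"rz": 0,"gripper": 1},
    {"x": -0.013,"y": -0.032,"z": 0,"rx": 0,"ry": 0,"rz": 0,"gripper": 1},
    {"x": -0.013,"y": -0.032,"z": 0,"rx": 0,"ry": 0,"rz": 0,"gripper": 1},
    {"x": -0.0136,"y": -0.0325,"z": 0,"rx": 0,"ry": 0,"rz": 0,"gripper": 1},
  ],
)

```text
time_s: 8.9
tool_pos: [0.5121, -0.2235, 0.1973]
eef_rot: [3.127, 0.298, 0.001]
wrist_force: [1.1, 0.3, 0.4]
width: 0.095
```

Emit:
play_rows(
  motion=[
    {"x": 0,"y": 0,"z": 0,"rx": 0,"ry": 0,"rz": 0,"gripper": 1},
    {"x": 0,"y": 0.0005,"z": -0.021,"rx": 0,"ry": 0,"rz": 0,"gripper": 1},
    {"x": 0,"y": 0,"z": -0.03,"rx": 0,"ry": 0,"rz": 0,"gripper": 1},
    {"x": 0,"y": 0,"z": -0.03,"rx": 0,"ry": 0,"rz": 0,"gripper": 1},
    {"x": 0,"y": 0,"z": -0.025,"rx": 0,"ry": 0,"rz": 0,"gripper": 1},
    {"x": 0,"y": 0,"z": -0.015,"rx": 0,"ry": 0,"rz": 0,"gripper": 1},
    {"x": 0,"y": 0,"z": 0,"rx": 0,"ry": 0,"rz": 0,"gripper": 1},
    {"x": 0,"y": 0,"z": 0,"rx": 0,"ry": 0,"rz": 0,"gripper": 1},
  ],
)

```text
time_s: 9.57
tool_pos: [0.5128, -0.2215, 0.0756]
eef_rot: [-3.127, -0.298, 0.001]
wrist_force: [0.4, -0.5, 0.7]
width: 0.0952
```

Emit:
play_rows(
  motion=[
    {"x": 0,"y": 0,"z": 0,"rx": 0,"ry": 0,"rz": 0,"gripper": 0.15},
    {"x": 0,"y": 0,"z": 0,"rx": 0,"ry": 0,"rz": 0,"gripper": 0.1},
    {"x": 0,"y": 0,"z": 0,"rx": 0,"ry": 0,"rz": 0,"gripper": 0.05},
    {"x": 0,"y": 0,"z": 0,"rx": 0,"ry": 0,"rz": 0,"gripper": 0},
    {"x": 0,"y": 0,"z": 0,"rx": 0,"ry": 0,"rz": 0,"gripper": -0.1},
    {"x": 0,"y": 0,"z": 0,"rx": 0,"ry": 0,"rz": 0,"gripper": -0.2},
    {"x": 0,"y": 0,"z": 0,"rx": 0,"ry": 0,"rz": 0,"gripper": -0.4},
    {"x": 0,"y": 0,"z": 0,"rx": 0,"ry": 0,"rz": 0,"gripper": -0.4},
  ],
)

```text
time_s: 10.23
tool_pos: [0.5125, -0.2219, 0.0755]
eef_rot: [3.127, 0.297, 0.0]
wrist_force: [0.8, -0.2, -0.2]
width: 0.0472
```

Emit:
play_rows(
  motion=[
    {"x": 0,"y": 0,"z": 0,"rx": 0,"ry": 0,"rz": 0,"gripper": -0.4},
    {"x": 0,"y": 0,"z": 0,"rx": 0,"ry": 0,"rz": 0,"gripper": -0.4},
    {"x": 0,"y": 0,"z": 0,"rx": 0,"ry": 0,"rz": 0,"gripper": -0.4},
    {"x": 0,"y": 0,"z": 0,"rx": 0,"ry": 0,"rz": 0,"gripper": -0.4},
  ],
)

```text
time_s: 10.57
tool_pos: [0.5124, -0.2219, 0.0754]
eef_rot: [3.127, 0.298, -0.0]
wrist_force: [-0.3, -0.1, 0.6]
width: 0.0433
```

Emit:
play_rows(
  motion=[
    {"x": 0,"y": 0,"z": 0.01,"rx": 0,"ry": 0,"rz": 0,"gripper": -0.4},
    {"x": 0,"y": 0,"z": 0.02,"rx": 0,"ry": 0,"rz": 0,"gripper": -0.4},
    {"x": 0,"y": 0,"z": 0.025,"rx": 0,"ry": 0,"rz": 0,"gripper": -0.4},
    {"x": 0,"y": 0,"z": 0.025,"rx": 0,"ry": 0,"rz": 0,"gripper": -0.4},
    {"x": 0.002,"y": 0.008,"z": 0.01,"rx": 0,"ry": 0,"rz": 0,"gripper": -0.4},
    {"x": 0.004,"y": 0.018,"z": 0,"rx": 0,"ry": 0,"rz": -0.5,"gripper": -0.4},
    {"x": 0.006,"y": 0.026,"z": 0,"rx": 0,"ry": 0,"rz": -0.5,"gripper": -0.4},
    {"x": 0.0073,"y": 0.03,"z": 0,"rx": 0,"ry": 0,"rz": -0.5,"gripper": -0.4},
  ],
)

```text
time_s: 11.23
tool_pos: [0.5316, -0.1392, 0.1656]
eef_rot: [3.131, 0.253, 0.0]
wrist_force: [1.5, -1.5, 0.0]
width: 0.0433
```

Emit:
play_rows(
  motion=[
    {"x": 0.0073,"y": 0.03,"z": 0,"rx": 0,"ry": 0,"rz": -0.5,"gripper": -0.4},
    {"x": 0.0073,"y": 0.03,"z": 0,"rx": 0,"ry": 0,"rz": -0.5,"gripper": -0.4},
    {"x": 0.0073,"y": 0.03,"z": 0,"rx": 0,"ry": 0,"rz": -0.5,"gripper": -0.4},
    {"x": 0.0073,"y": 0.03,"z": 0,"rx": 0,"ry": 0,"rz": 0,"gripper": -0.4},
    {"x": 0.0073,"y": 0.03,"z": 0,"rx": 0,"ry": 0,"rz": 0,"gripper": -0.4},
    {"x": 0.0073,"y": 0.03,"z": 0,"rx": 0,"ry": 0,"rz": 0,"gripper": -0.4},
    {"x": 0.0073,"y": 0.03,"z": 0,"rx": 0,"ry": 0,"rz": 0,"gripper": -0.4},
    {"x": 0.0073,"y": 0.03,"z": 0,"rx": 0,"ry": 0,"rz": 0,"gripper": -0.4},
  ],
)

```text
time_s: 11.9
tool_pos: [0.5899, 0.1022, 0.1653]
eef_rot: [3.134, 0.216, -0.001]
wrist_force: [-0.1, -1.3, -0.7]
width: 0.0433
```

Emit:
play_rows(
  motion=[
    {"x": 0.0073,"y": 0.025,"z": 0,"rx": 0,"ry": 0,"rz": 0,"gripper": -0.4},
    {"x": 0.0023,"y": 0.013,"z": 0,"rx": 0,"ry": 0,"rz": 0,"gripper": -0.4},
    {"x": 0,"y": 0.005,"z": 0,"rx": 0,"ry": 0,"rz": 0,"gripper": -0.4},
    {"x": 0,"y": 0,"z": 0,"rx": 0,"ry": 0,"rz": 0,"gripper": -0.4},
    {"x": 0,"y": 0,"z": 0,"rx": 0,"ry": 0,"rz": 0,"gripper": -0.4},
  ],
)

```text
time_s: 12.32
tool_pos: [0.5993, 0.1425, 0.1653]
eef_rot: [3.134, 0.215, -0.001]
wrist_force: [-0.5, -0.4, -1.4]
width: 0.0432
```

```bash
python3 - <<'E'
from rig import r
from h import *
import cv2
o=r.get_obs(); print(o['time_s'],o['tool_pos'],yaw(o),o['width']); c=r.get_calibration("wrist")
np.save("c4.npy",c,allow_pickle=True)
im=r.capture("wrist")
cv2.imwrite("pics/w4.png",cv2.resize(im,(768,576),interpolation=cv2.INTER_CUBIC))
E
```

```text
12.3167 [0.59930804 0.14245767 0.16529245] 0.13730371639822359 0.043208077826953996
```

View pics/w4.png

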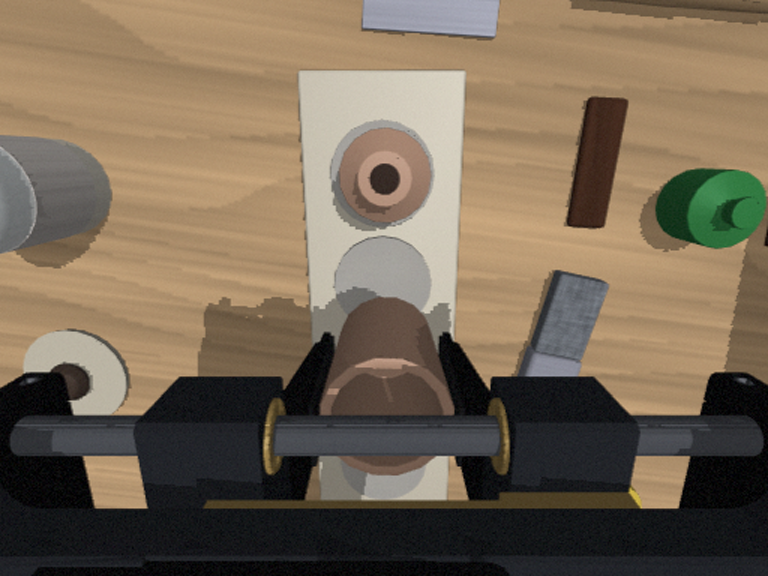

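Wrist view: vase mouth at (384,179), its disc about (382,175), and disc 2's left, right and top edges at 335, 431 and 237.

```bash
python3 - <<'E'
from h import *
np.set_printoptions(precision=4,suppress=True)
c=np.load("c4.npy",allow_pickle=True).item()
g=lambda u,v,z:ray(c,(u+.5)/1.5-.5,(v+.5)/1.5-.5,z)
print("mouth",g(384,179,.126),"disc",g(382.5,175,.056), g(331,175,.056),g(434,175,.056))
print("disc2 l,r,top",g(335,286,.056),g(431,286,.056),g(383,237,.056))
E
```

```text
mouth [0.6699 0.1524 0.126 ] disc [0.6689 0.1534 0.056 ] [0.6646 0.1846 0.056 ] [0.6732 0.1222 0.056 ]
disc2 l,r,top [0.5946 0.1748 0.056 ] [0.6032 0.1123 0.056 ] [0.6311 0.1479 0.056 ]
```

Emit:
play_rows(
  motion=[
    {"x": 0,"y": 0.0008,"z": -0.01,"rx": 0,"ry": 0,"rz": 0,"gripper": -0.4},
    {"x": 0,"y": 0,"z": -0.02,"rx": 0,"ry": 0,"rz": 0,"gripper": -0.4},
    {"x": 0,"y": 0,"z": -0.02,"rx": 0,"ry": 0,"rz": 0,"gripper": -0.4},
    {"x": 0,"y": 0,"z": -0.015,"rx": 0,"ry": 0,"rz": 0,"gripper": -0.4},
    {"x": 0,"y": 0,"z": -0.01,"rx": 0,"ry": 0,"rz": 0,"gripper": -0.4},
    {"x": 0,"y": 0,"z": -0.005,"rx": 0,"ry": 0,"rz": 0,"gripper": -0.4},
    {"x": 0,"y": 0,"z": 0,"rx": 0,"ry": 0,"rz": 0,"gripper": -0.4},
    {"x": 0,"y": 0,"z": 0,"rx": 0,"ry": 0,"rz": 0,"gripper": -0.4},
  ],
)

```text
time_s: 13.03
tool_pos: [0.6, 0.1436, 0.0858]
eef_rot: [3.134, 0.215, 0.001]
wrist_force: [-0.7, 0.4, -1.2]
width: 0.0426
```

Emit:
play_rows(
  motion=[
    {"x": 0,"y": 0,"z": -0.003,"rx": 0,"ry": 0,"rz": 0,"gripper": -0.4},
    {"x": 0,"y": 0,"z": -0.003,"rx": 0,"ry": 0,"rz": 0,"gripper": -0.4},
    {"x": 0,"y": 0,"z": -0.002,"rx": 0,"ry": 0,"rz": 0,"gripper": -0.4},
    {"x": 0,"y": 0,"z": -0.001,"rx": 0,"ry": 0,"rz": 0,"gripper": -0.4},
    {"x": 0,"y": 0,"z": 0,"rx": 0,"ry": 0,"rz": 0,"gripper": -0.4},
    {"x": 0,"y": 0,"z": 0,"rx": 0,"ry": 0,"rz": 0,"gripper": -0.4},
    {"x": 0,"y": 0,"z": 0,"rx": 0,"ry": 0,"rz": 0,"gripper": -0.4},
  ],
)

```text
time_s: 13.62
tool_pos: [0.5998, 0.1439, 0.0766]
eef_rot: [3.134, 0.216, 0.0]
wrist_force: [0.5, 0.2, -0.5]
width: 0.0432
```

Emit:
play_rows(
  motion=[
    {"x": 0,"y": 0,"z": -0.001,"rx": 0,"ry": 0,"rz": 0,"gripper": -0.4},
    {"x": 0,"y": 0,"z": 0,"rx": 0,"ry": 0,"rz": 0,"gripper": -0.4},
    {"x": 0,"y": 0,"z": 0,"rx": 0,"ry": 0,"rz": 0,"gripper": -0.4},
  ],
)

```text
time_s: 13.87
tool_pos: [0.5998, 0.1439, 0.0755]
eef_rot: [3.134, 0.216, 0.0]
wrist_force: [-0.4, 1.7, -0.2]
width: 0.0434
```

Emit:
play_rows(
  motion=[
    {"x": 0,"y": 0,"z": -0.0007,"rx": 0,"ry": 0,"rz": 0,"gripper": -0.4},
    {"x": 0,"y": 0,"z": 0,"rx": 0,"ry": 0,"rz": 0,"gripper": -0.4},
    {"x": 0,"y": 0,"z": 0,"rx": 0,"ry": 0,"rz": 0,"gripper": -0.4},
  ],
)

```text
time_s: 14.12
tool_pos: [0.5999, 0.144, 0.0754]
eef_rot: [3.134, 0.216, 0.001]
wrist_force: [-2.3, 0.6, 6.2]
width: 0.0432
```

Contact, so I'll release.

Emit:
play_rows(
  motion=[
    {"x": 0,"y": 0,"z": 0,"rx": 0,"ry": 0,"rz": 0,"gripper": -0.06},
    {"x": 0,"y": 0,"z": 0,"rx": 0,"ry": 0,"rz": 0,"gripper": 0.05},
    {"x": 0,"y": 0,"z": 0,"rx": 0,"ry": 0,"rz": 0,"gripper": 0.3},
    {"x": 0,"y": 0,"z": 0,"rx": 0,"ry": 0,"rz": 0,"gripper": 0.6},
    {"x": 0,"y": 0,"z": 0,"rx": 0,"ry": 0,"rz": 0,"gripper": 0.8},
    {"x": 0,"y": 0,"z": 0,"rx": 0,"ry": 0,"rz": 0,"gripper": 1},
    {"x": 0,"y": 0,"z": 0,"rx": 0,"ry": 0,"rz": 0,"gripper": 1},
    {"x": 0,"y": 0,"z": 0,"rx": 0,"ry": 0,"rz": 0,"gripper": 1},
  ],
)

```text
time_s: 14.78
tool_pos: [0.5998, 0.1439, 0.0747]
eef_rot: [3.134, 0.216, -0.0]
wrist_force: [0.0, 0.1, 0.3]
width: 0.0843
```

Emit:
play_rows(
  motion=[
    {"x": 0,"y": 0,"z": 0.01,"rx": 0,"ry": 0,"rz": 0,"gripper": 1},
    {"x": 0,"y": 0,"z": 0.025,"rx": 0,"ry": 0,"rz": 0,"gripper": 1},
    {"x": 0,"y": 0,"z": 0.035,"rx": 0,"ry": 0,"rz": 0,"gripper": 1},
    {"x": 0,"y": 0,"z": 0.03,"rx": 0,"ry": 0,"rz": 0,"gripper": 1},
    {"x": -0.008,"y": -0.02,"z": 0.022,"rx": 0,"ry": 0,"rz": 1,"gripper": 1},
    {"x": -0.008,"y": -0.035,"z": 0,"rx": 0,"ry": 0,"rz": 1,"gripper": 1},
    {"x": -0.008,"y": -0.038,"z": 0,"rx": 0,"ry": 0,"rz": 1,"gripper": 1},
    {"x": -0.008,"y": -0.038,"z": 0,"rx": 0,"ry": 0,"rz": 1,"gripper": 1},
  ],
)

```text
time_s: 15.45
tool_pos: [0.5672, 0.012, 0.1981]
eef_rot: [3.124, 0.328, 0.003]
wrist_force: [0.1, -1.1, 0.3]
width: 0.0951
```

Emit:
play_rows(
  motion=[
    {"x": -0.0033,"y": -0.032,"z": 0,"rx": 0,"ry": 0,"rz": 0.6,"gripper": 1},
    {"x": -0.0033,"y": -0.032,"z": 0,"rx": 0,"ry": 0,"rz": 0.6,"gripper": 1},
    {"x": -0.0033,"y": -0.032,"z": 0,"rx": 0,"ry": 0,"rz": 0.6,"gripper": 1},
    {"x": -0.0033,"y": -0.032,"z": 0,"rx": 0,"ry": 0,"rz": 0.6,"gripper": 1},
    {"x": -0.0033,"y": -0.032,"z": 0,"rx": 0,"ry": 0,"rz": 0.6,"gripper": 1},
    {"x": -0.0033,"y": -0.032,"z": 0,"rx": 0,"ry": 0,"rz": 0.6,"gripper": 1},
    {"x": -0.0033,"y": -0.029,"z": 0,"rx": 0,"ry": 0,"rz": 0.6,"gripper": 1},
    {"x": 0,"y": 0,"z": 0,"rx": 0,"ry": 0,"rz": 0,"gripper": 1},
  ],
)

```text
time_s: 16.12
tool_pos: [0.5442, -0.2124, 0.1975]
eef_rot: [3.11, 0.434, 0.001]
wrist_force: [-0.1, -0.3, -0.7]
width: 0.0953
```

Emit:
play_rows(
  motion=[
    {"x": 0,"y": 0,"z": 0,"rx": 0,"ry": 0,"rz": 0,"gripper": 1},
    {"x": 0,"y": 0,"z": 0,"rx": 0,"ry": 0,"rz": 0,"gripper": 1},
  ],
)

```text
time_s: 16.28
tool_pos: [0.5446, -0.2077, 0.1972]
eef_rot: [-3.111, -0.438, -0.0]
wrist_force: [-0.8, -0.0, 0.0]
width: 0.0949
```

```bash
python3 - <<'E'
from rig import r
from h import *
import cv2
o=r.get_obs(); print(o['time_s'],o['tool_pos'],yaw(o),o['width']); c=r.get_calibration("wrist")
np.save("c5.npy",c,allow_pickle=True)
im=r.capture("wrist")
cv2.imwrite("pics/w5.png",cv2.resize(im,(768,576),interpolation=cv2.INTER_CUBIC))
im=r.capture("top")
cv2.imwrite("pics/t5.png",cv2.resize(im[140:285,105:305],None,fx=4,fy=4,interpolation=cv2.INTER_CUBIC))
E
```

```text
16.2833 [ 0.54456477 -0.20766686  0.19716238] 0.2799530738002458 0.09494979162849644
```

View pics/w5.png

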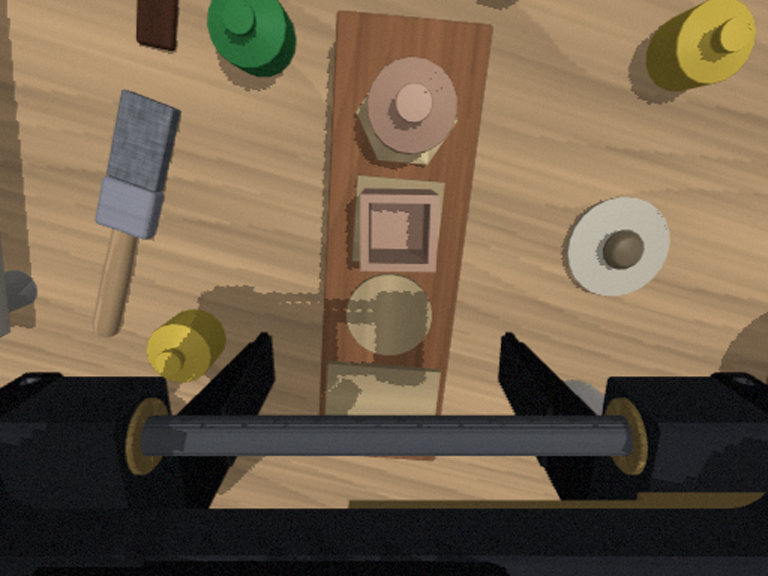

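View pics/t5.png

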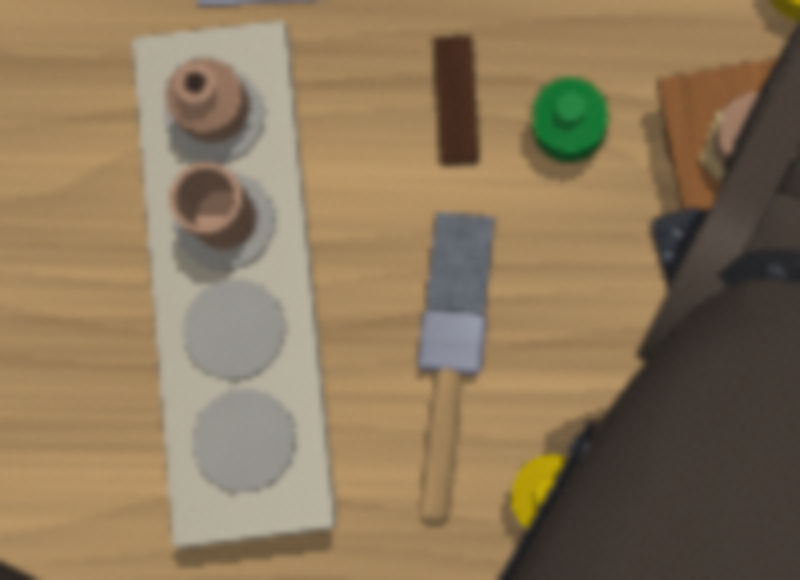

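The vase and beaker stand on their discs. The planter's rim corners are (360,190), (437,194), (435,272) and (356,268), and the jar knob is at (414,102).

```bash
python3 - <<'E'
from h import *
np.set_printoptions(precision=4,suppress=True)
c=np.load("c5.npy",allow_pickle=True).item()
g=lambda u,v,z:ray(c,(u+.5)/1.5-.5,(v+.5)/1.5-.5,z)
q=[[.023,.023],[.023,-.023],[-.023,-.023],[-.023,.023]]
print(rigid([g(*p,.106) for p in[(360,190),(437,194),(435,272),(356,268)]],q))
print("jar",g(414,102,.114),"yellow",g(172,363,.056))
ct=np.load("c4.npy",allow_pickle=True).item()
from rig import r
ct=r.get_calibration("top")
p=lambda u,v,z:ray(ct,105+(u+.5)/4-.5,140+(v+.5)/4-.5,z)
print("vase",p(194,82,.126),"beaker",p(207,199,.122),"discs",p(234,329.5,.056),p(245,441,.056))
E
```

```text
(np.float64(0.23869333621418218), array([ 0.5834, -0.2041]), array([[ 0.9716, -0.2364],
       [ 0.2364,  0.9716]]), array([[ 0.0006, -0.0003],
       [-0.0002,  0.0009],
       [-0.0002, -0.0014],
       [-0.0002,  0.0008]]))
jar [ 0.6535 -0.1926  0.114 ] yellow [ 0.4305 -0.0694  0.056 ]
vase [0.6713 0.1537 0.126 ] beaker [0.6002 0.1427 0.122 ] discs [0.5305 0.135  0.056 ] [0.4611 0.1246 0.056 ]
```

Emit:
play_rows(
  motion=[
    {"x": 0.02,"y": 0.0015,"z": 0,"rx": 0,"ry": 0,"rz": -1,"gripper": 1},
    {"x": 0.0186,"y": 0.0015,"z": 0,"rx": 0,"ry": 0,"rz": -1,"gripper": 1},
    {"x": 0,"y": 0,"z": -0.02,"rx": 0,"ry": 0,"rz": 0,"gripper": 1},
    {"x": 0,"y": 0,"z": -0.03,"rx": 0,"ry": 0,"rz": 0,"gripper": 1},
    {"x": 0,"y": 0,"z": -0.03,"rx": 0,"ry": 0,"rz": 0,"gripper": 1},
    {"x": 0,"y": 0,"z": -0.025,"rx": 0,"ry": 0,"rz": 0,"gripper": 1},
    {"x": 0,"y": 0,"z": -0.018,"rx": 0,"ry": 0,"rz": 0,"gripper": 1},
    {"x": 0,"y": 0,"z": -0.009,"rx": 0,"ry": 0,"rz": 0,"gripper": 1},
  ],
)

```text
time_s: 17.05
tool_pos: [0.5826, -0.2035, 0.0625]
eef_rot: [-3.116, -0.387, 0.004]
wrist_force: [-0.0, -0.9, -1.5]
width: 0.0952
```

Emit:
play_rows(
  motion=[
    {"x": 0,"y": 0,"z": 0,"rx": 0,"ry": 0,"rz": 0,"gripper": 1},
    {"x": 0,"y": 0,"z": 0,"rx": 0,"ry": 0,"rz": 0,"gripper": 0.15},
    {"x": 0,"y": 0,"z": 0,"rx": 0,"ry": 0,"rz": 0,"gripper": 0.15},
    {"x": 0,"y": 0,"z": 0,"rx": 0,"ry": 0,"rz": 0,"gripper": 0.1},
    {"x": 0,"y": 0,"z": 0,"rx": 0,"ry": 0,"rz": 0,"gripper": 0.05},
    {"x": 0,"y": 0,"z": 0,"rx": 0,"ry": 0,"rz": 0,"gripper": 0},
    {"x": 0,"y": 0,"z": 0,"rx": 0,"ry": 0,"rz": 0,"gripper": -0.1},
    {"x": 0,"y": 0,"z": 0,"rx": 0,"ry": 0,"rz": 0,"gripper": -0.3},
  ],
)

```text
time_s: 17.72
tool_pos: [0.5833, -0.2052, 0.065]
eef_rot: [3.118, 0.385, 0.0]
wrist_force: [0.8, 0.6, -0.2]
width: 0.054
```

Emit:
play_rows(
  motion=[
    {"x": 0,"y": 0,"z": 0,"rx": 0,"ry": 0,"rz": 0,"gripper": -0.3},
    {"x": 0,"y": 0,"z": 0,"rx": 0,"ry": 0,"rz": 0,"gripper": -0.3},
    {"x": 0,"y": 0,"z": 0,"rx": 0,"ry": 0,"rz": 0,"gripper": -0.3},
    {"x": 0,"y": 0,"z": 0,"rx": 0,"ry": 0,"rz": 0,"gripper": -0.3},
  ],
)

```text
time_s: 18.05
tool_pos: [0.5833, -0.2051, 0.0649]
eef_rot: [3.118, 0.385, 0.0]
wrist_force: [-0.8, 0.7, 1.9]
width: 0.046
```

Emit:
play_rows(
  motion=[
    {"x": 0,"y": 0,"z": 0.01,"rx": 0,"ry": 0,"rz": 0,"gripper": -0.3},
    {"x": 0,"y": 0,"z": 0.02,"rx": 0,"ry": 0,"rz": 0,"gripper": -0.3},
    {"x": 0,"y": 0,"z": 0.025,"rx": 0,"ry": 0,"rz": 0,"gripper": -0.3},
    {"x": 0,"y": 0,"z": 0.025,"rx": 0,"ry": 0,"rz": 0,"gripper": -0.3},
    {"x": -0.001,"y": 0.008,"z": 0.01,"rx": 0,"ry": 0,"rz": -0.5,"gripper": -0.3},
    {"x": -0.003,"y": 0.018,"z": 0,"rx": 0,"ry": 0,"rz": -0.5,"gripper": -0.3},
    {"x": -0.004,"y": 0.026,"z": 0,"rx": 0,"ry": 0,"rz": -0.5,"gripper": -0.3},
    {"x": -0.005,"y": 0.03,"z": 0,"rx": 0,"ry": 0,"rz": -0.5,"gripper": -0.3},
  ],
)

```text
time_s: 18.72
tool_pos: [0.5698, -0.1225, 0.1547]
eef_rot: [3.124, 0.327, 0.0]
wrist_force: [0.4, 0.4, -1.6]
width: 0.0459
```

Emit:
play_rows(
  motion=[
    {"x": -0.005,"y": 0.03,"z": 0,"rx": 0,"ry": 0,"rz": -0.5,"gripper": -0.3},
    {"x": -0.005,"y": 0.03,"z": 0,"rx": 0,"ry": 0,"rz": -0.5,"gripper": -0.3},
    {"x": -0.005,"y": 0.03,"z": 0,"rx": 0,"ry": 0,"rz": -0.5,"gripper": -0.3},
    {"x": -0.005,"y": 0.03,"z": 0,"rx": 0,"ry": 0,"rz": -0.5,"gripper": -0.3},
    {"x": -0.005,"y": 0.03,"z": 0,"rx": 0,"ry": 0,"rz": -0.5,"gripper": -0.3},
    {"x": -0.005,"y": 0.03,"z": 0,"rx": 0,"ry": 0,"rz": -0.5,"gripper": -0.3},
    {"x": -0.005,"y": 0.03,"z": 0,"rx": 0,"ry": 0,"rz": -0.5,"gripper": -0.3},
    {"x": -0.004,"y": 0.025,"z": 0,"rx": 0,"ry": 0,"rz": -0.5,"gripper": -0.3},
  ],
)

```text
time_s: 19.38
tool_pos: [0.5301, 0.1141, 0.1546]
eef_rot: [-3.134, -0.221, 0.001]
wrist_force: [0.6, -0.1, -0.6]
width: 0.0459
```

Emit:
play_rows(
  motion=[
    {"x": -0.001,"y": 0.015,"z": 0,"rx": 0,"ry": 0,"rz": 0,"gripper": -0.3},
    {"x": 0,"y": 0.0068,"z": 0,"rx": 0,"ry": 0,"rz": 0,"gripper": -0.3},
    {"x": 0,"y": 0,"z": 0,"rx": 0,"ry": 0,"rz": 0,"gripper": -0.3},
    {"x": 0,"y": 0,"z": 0,"rx": 0,"ry": 0,"rz": 0,"gripper": -0.3},
  ],
)

```text
time_s: 19.72
tool_pos: [0.5301, 0.1335, 0.1546]
eef_rot: [3.134, 0.222, -0.0]
wrist_force: [0.2, 0.4, -1.7]
width: 0.0459
```

```bash
python3 - <<'E'
from rig import r
from h import *
import cv2
o=r.get_obs(); print(o['time_s'],o['tool_pos'],yaw(o),o['width']); c=r.get_calibration("wrist")
np.save("c6.npy",c,allow_pickle=True)
im=r.capture("wrist")
cv2.imwrite("pics/w6.png",cv2.resize(im,(768,576),interpolation=cv2.INTER_CUBIC))
E
```

```text
19.7167 [0.53013701 0.133541   0.15461225] 0.14130996322017353 0.04593674770084441
```

View pics/w6.png

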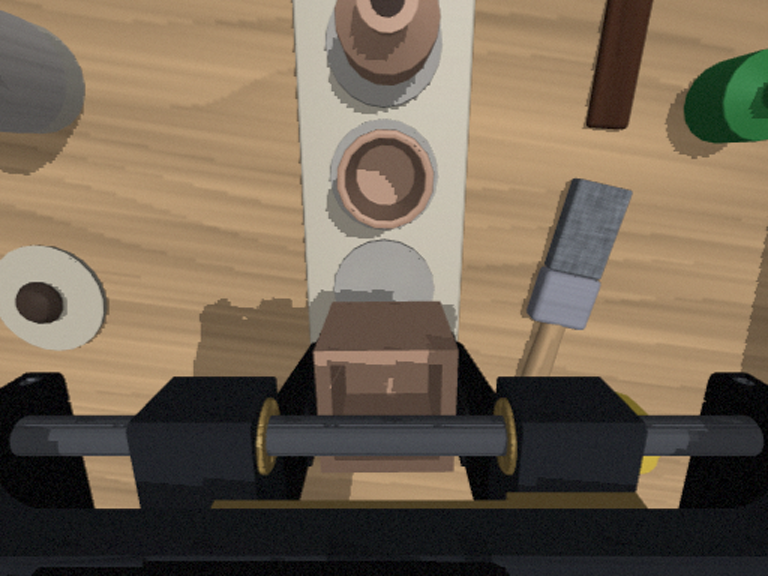

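Planter is level and aligned over disc 3 (left edge 333, right 434, top 240), the same picture as before disc 2. The beaker is centred on its disc.

Emit:
play_rows(
  motion=[
    {"x": 0.0003,"y": 0.0005,"z": -0.01,"rx": 0,"ry": 0,"rz": 0,"gripper": -0.3},
    {"x": 0,"y": 0,"z": -0.02,"rx": 0,"ry": 0,"rz": 0,"gripper": -0.3},
    {"x": 0,"y": 0,"z": -0.02,"rx": 0,"ry": 0,"rz": 0,"gripper": -0.3},
    {"x": 0,"y": 0,"z": -0.015,"rx": 0,"ry": 0,"rz": 0,"gripper": -0.3},
    {"x": 0,"y": 0,"z": -0.01,"rx": 0,"ry": 0,"rz": 0,"gripper": -0.3},
    {"x": 0,"y": 0,"z": -0.005,"rx": 0,"ry": 0,"rz": 0,"gripper": -0.3},
    {"x": 0,"y": 0,"z": 0,"rx": 0,"ry": 0,"rz": 0,"gripper": -0.3},
    {"x": 0,"y": 0,"z": 0,"rx": 0,"ry": 0,"rz": 0,"gripper": -0.3},
  ],
)

```text
time_s: 20.43
tool_pos: [0.5308, 0.134, 0.0749]
eef_rot: [3.134, 0.22, 0.0]
wrist_force: [-0.5, 0.5, -0.7]
width: 0.0458
```

Emit:
play_rows(
  motion=[
    {"x": 0,"y": 0,"z": -0.003,"rx": 0,"ry": 0,"rz": 0,"gripper": -0.3},
    {"x": 0,"y": 0,"z": -0.003,"rx": 0,"ry": 0,"rz": 0,"gripper": -0.3},
    {"x": 0,"y": 0,"z": -0.002,"rx": 0,"ry": 0,"rz": 0,"gripper": -0.3},
    {"x": 0,"y": 0,"z": -0.001,"rx": 0,"ry": 0,"rz": 0,"gripper": -0.3},
    {"x": 0,"y": 0,"z": 0,"rx": 0,"ry": 0,"rz": 0,"gripper": -0.3},
    {"x": 0,"y": 0,"z": 0,"rx": 0,"ry": 0,"rz": 0,"gripper": -0.3},
    {"x": 0,"y": 0,"z": 0,"rx": 0,"ry": 0,"rz": 0,"gripper": -0.3},
  ],
)

```text
time_s: 21.02
tool_pos: [0.5306, 0.1342, 0.0659]
eef_rot: [3.134, 0.221, 0.0]
wrist_force: [-0.1, 0.2, -0.8]
width: 0.0464
```

Emit:
play_rows(
  motion=[
    {"x": 0,"y": 0,"z": -0.001,"rx": 0,"ry": 0,"rz": 0,"gripper": -0.3},
    {"x": 0,"y": 0,"z": 0,"rx": 0,"ry": 0,"rz": 0,"gripper": -0.3},
    {"x": 0,"y": 0,"z": 0,"rx": 0,"ry": 0,"rz": 0,"gripper": -0.3},
  ],
)

```text
time_s: 21.27
tool_pos: [0.5307, 0.1342, 0.0648]
eef_rot: [3.134, 0.221, 0.001]
wrist_force: [0.9, -0.0, 0.3]
width: 0.0456
```

Emit:
play_rows(
  motion=[
    {"x": 0,"y": 0,"z": -0.0006,"rx": 0,"ry": 0,"rz": 0,"gripper": -0.3},
    {"x": 0,"y": 0,"z": 0,"rx": 0,"ry": 0,"rz": 0,"gripper": -0.3},
    {"x": 0,"y": 0,"z": 0,"rx": 0,"ry": 0,"rz": 0,"gripper": -0.3},
  ],
)

```text
time_s: 21.52
tool_pos: [0.5307, 0.1342, 0.0649]
eef_rot: [3.134, 0.221, 0.001]
wrist_force: [-2.3, -1.1, 7.9]
width: 0.0461
```

Emit:
play_rows(
  motion=[
    {"x": 0,"y": 0,"z": 0,"rx": 0,"ry": 0,"rz": 0,"gripper": 0.0},
    {"x": 0,"y": 0,"z": 0,"rx": 0,"ry": 0,"rz": 0,"gripper": 0.1},
    {"x": 0,"y": 0,"z": 0,"rx": 0,"ry": 0,"rz": 0,"gripper": 0.3},
    {"x": 0,"y": 0,"z": 0,"rx": 0,"ry": 0,"rz": 0,"gripper": 0.6},
    {"x": 0,"y": 0,"z": 0,"rx": 0,"ry": 0,"rz": 0,"gripper": 0.8},
    {"x": 0,"y": 0,"z": 0,"rx": 0,"ry": 0,"rz": 0,"gripper": 1},
    {"x": 0,"y": 0,"z": 0,"rx": 0,"ry": 0,"rz": 0,"gripper": 1},
    {"x": 0,"y": 0,"z": 0,"rx": 0,"ry": 0,"rz": 0,"gripper": 1},
  ],
)

```text
time_s: 22.18
tool_pos: [0.5306, 0.1342, 0.0641]
eef_rot: [3.134, 0.221, -0.0]
wrist_force: [-0.3, 0.1, 0.1]
width: 0.087
```

Emit:
play_rows(
  motion=[
    {"x": 0,"y": 0,"z": 0.01,"rx": 0,"ry": 0,"rz": 0,"gripper": 1},
    {"x": 0,"y": 0,"z": 0.025,"rx": 0,"ry": 0,"rz": 0,"gripper": 1},
    {"x": 0,"y": 0,"z": 0.035,"rx": 0,"ry": 0,"rz": 0,"gripper": 1},
    {"x": 0,"y": 0,"z": 0.035,"rx": 0,"ry": 0,"rz": 0,"gripper": 1},
    {"x": 0,"y": 0,"z": 0.03,"rx": 0,"ry": 0,"rz": 0,"gripper": 1},
    {"x": 0.006,"y": -0.022,"z": 0,"rx": 0,"ry": 0,"rz": 0.5,"gripper": 1},
    {"x": 0.011,"y": -0.03,"z": 0,"rx": 0,"ry": 0,"rz": 0.5,"gripper": 1},
    {"x": 0.012,"y": -0.033,"z": 0,"rx": 0,"ry": 0,"rz": 0.5,"gripper": 1},
  ],
)

```text
time_s: 22.85
tool_pos: [0.5596, 0.049, 0.2009]
eef_rot: [3.13, 0.266, 0.003]
wrist_force: [-0.1, 0.4, -0.0]
width: 0.0949
```

Emit:
play_rows(
  motion=[
    {"x": 0.012,"y": -0.033,"z": 0,"rx": 0,"ry": 0,"rz": 0.5,"gripper": 1},
    {"x": 0.012,"y": -0.033,"z": 0,"rx": 0,"ry": 0,"rz": 0.5,"gripper": 1},
    {"x": 0.012,"y": -0.033,"z": 0,"rx": 0,"ry": 0,"rz": 0.5,"gripper": 1},
    {"x": 0.012,"y": -0.033,"z": 0,"rx": 0,"ry": 0,"rz": 0,"gripper": 1},
    {"x": 0.012,"y": -0.033,"z": 0,"rx": 0,"ry": 0,"rz": 0,"gripper": 1},
    {"x": 0.01,"y": -0.03,"z": 0,"rx": 0,"ry": 0,"rz": 0,"gripper": 1},
    {"x": 0,"y": 0,"z": 0,"rx": 0,"ry": 0,"rz": 0,"gripper": 1},
    {"x": 0,"y": 0,"z": 0,"rx": 0,"ry": 0,"rz": 0,"gripper": 1},
  ],
)

```text
time_s: 23.52
tool_pos: [0.6294, -0.1472, 0.1994]
eef_rot: [-3.127, -0.299, 0.0]
wrist_force: [0.0, 0.5, 0.3]
width: 0.0946
```

```bash
python3 - <<'E'
from rig import r
from h import *
import cv2
o=r.get_obs(); print(o['time_s'],o['tool_pos'],yaw(o),o['width']); c=r.get_calibration("wrist")
np.save("c7.npy",c,allow_pickle=True)
im=r.capture("wrist")
cv2.imwrite("pics/w7.png",cv2.resize(im,(768,576),interpolation=cv2.INTER_CUBIC))
im=r.capture("side")
cv2.imwrite("pics/s7.png",cv2.resize(im[90:250,110:310],None,fx=4,fy=3.6,interpolation=cv2.INTER_CUBIC))
E
```

```text
23.5167 [ 0.62944307 -0.14717028  0.19935756] 0.19089543555029742 0.09463466858028112
```

View pics/w7.png

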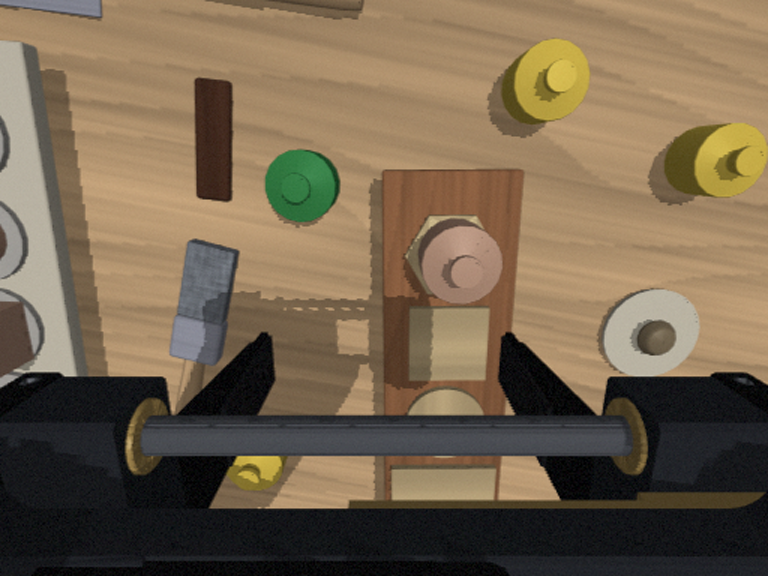

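View pics/s7.png

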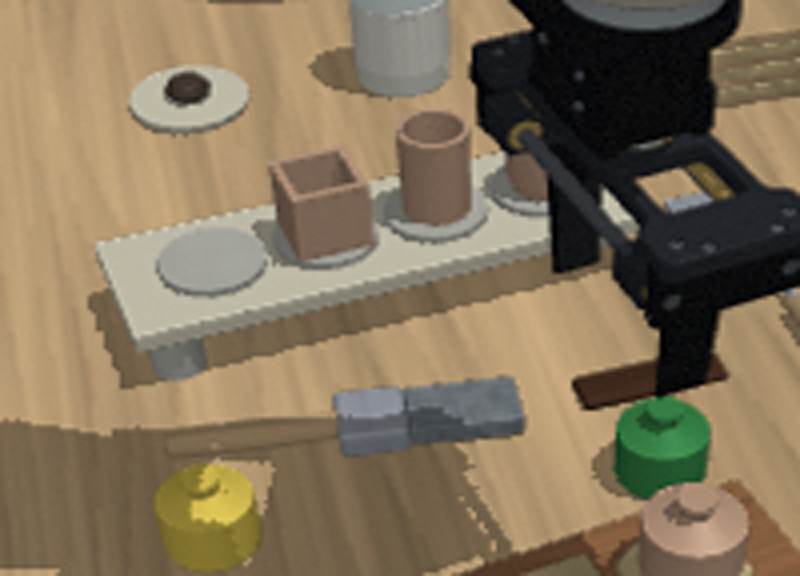

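Planter stands well on disc 3. The jar knob is at (466,272) and the green look-alike at (297,187).

```bash
python3 - <<'E'
from h import *
np.set_printoptions(precision=4,suppress=True)
c=np.load("c7.npy",allow_pickle=True).item()
g=lambda u,v,z:ray(c,(u+.5)/1.5-.5,(v+.5)/1.5-.5,z)
print("jar",g(466,272,.114),"green",g(297,187,.058))
E
```

```text
jar [ 0.6537 -0.1918  0.114 ] green [ 0.6781 -0.0763  0.058 ]
```

Emit:
play_rows(
  motion=[
    {"x": 0.013,"y": -0.023,"z": 0,"rx": 0,"ry": 0,"rz": 0,"gripper": 1},
    {"x": 0.011,"y": -0.022,"z": 0,"rx": 0,"ry": 0,"rz": 0,"gripper": 1},
    {"x": 0,"y": 0,"z": -0.02,"rx": 0,"ry": 0,"rz": 0,"gripper": 1},
    {"x": 0,"y": 0,"z": -0.03,"rx": 0,"ry": 0,"rz": 0,"gripper": 1},
    {"x": 0,"y": 0,"z": -0.03,"rx": 0,"ry": 0,"rz": 0,"gripper": 1},
    {"x": 0,"y": 0,"z": -0.025,"rx": 0,"ry": 0,"rz": 0,"gripper": 1},
    {"x": 0,"y": 0,"z": -0.018,"rx": 0,"ry": 0,"rz": 0,"gripper": 1},
    {"x": 0,"y": 0,"z": -0.008,"rx": 0,"ry": 0,"rz": 0,"gripper": 1},
  ],
)

```text
time_s: 24.28
tool_pos: [0.6525, -0.1889, 0.0659]
eef_rot: [-3.125, -0.305, 0.005]
wrist_force: [0.7, 0.2, -0.2]
width: 0.0949
```

Emit:
play_rows(
  motion=[
    {"x": 0,"y": 0,"z": -0.005,"rx": 0,"ry": 0,"rz": 0,"gripper": 1},
    {"x": 0,"y": 0,"z": 0,"rx": 0,"ry": 0,"rz": 0,"gripper": 0.3},
    {"x": 0,"y": 0,"z": 0,"rx": 0,"ry": 0,"rz": 0,"gripper": 0.25},
    {"x": 0,"y": 0,"z": 0,"rx": 0,"ry": 0,"rz": 0,"gripper": 0.2},
    {"x": 0,"y": 0,"z": 0,"rx": 0,"ry": 0,"rz": 0,"gripper": 0.15},
    {"x": 0,"y": 0,"z": 0,"rx": 0,"ry": 0,"rz": 0,"gripper": 0.1},
    {"x": 0,"y": 0,"z": 0,"rx": 0,"ry": 0,"rz": 0,"gripper": 0.0},
    {"x": 0,"y": 0,"z": 0,"rx": 0,"ry": 0,"rz": 0,"gripper": -0.2},
  ],
)

```text
time_s: 24.95
tool_pos: [0.6536, -0.1909, 0.0635]
eef_rot: [3.127, 0.303, 0.001]
wrist_force: [0.5, -0.8, -0.7]
width: 0.0543
```

Emit:
play_rows(
  motion=[
    {"x": 0,"y": 0,"z": 0,"rx": 0,"ry": 0,"rz": 0,"gripper": -0.2},
    {"x": 0,"y": 0,"z": 0,"rx": 0,"ry": 0,"rz": 0,"gripper": -0.2},
    {"x": 0,"y": 0,"z": 0,"rx": 0,"ry": 0,"rz": 0,"gripper": -0.2},
    {"x": 0,"y": 0,"z": 0,"rx": 0,"ry": 0,"rz": 0,"gripper": -0.2},
  ],
)

```text
time_s: 25.28
tool_pos: [0.6537, -0.1909, 0.0634]
eef_rot: [3.127, 0.303, 0.0]
wrist_force: [-1.0, -0.4, 4.9]
width: 0.0513
```

Emit:
play_rows(
  motion=[
    {"x": 0,"y": 0,"z": 0.01,"rx": 0,"ry": 0,"rz": 0,"gripper": -0.2},
    {"x": 0,"y": 0,"z": 0.02,"rx": 0,"ry": 0,"rz": 0,"gripper": -0.2},
    {"x": 0,"y": 0,"z": 0.025,"rx": 0,"ry": 0,"rz": 0,"gripper": -0.2},
    {"x": 0,"y": 0,"z": 0.025,"rx": 0,"ry": 0,"rz": 0,"gripper": -0.2},
    {"x": -0.004,"y": 0.007,"z": 0.012,"rx": 0,"ry": 0,"rz": 0,"gripper": -0.2},
    {"x": -0.01,"y": 0.016,"z": 0,"rx": 0,"ry": 0,"rz": -0.5,"gripper": -0.2},
    {"x": -0.014,"y": 0.023,"z": 0,"rx": 0,"ry": 0,"rz": -0.5,"gripper": -0.2},
    {"x": -0.0165,"y": 0.027,"z": 0,"rx": 0,"ry": 0,"rz": -0.5,"gripper": -0.2},
  ],
)

```text
time_s: 25.95
tool_pos: [0.6081, -0.1172, 0.1549]
eef_rot: [-3.131, -0.26, 0.0]
wrist_force: [-0.3, -0.9, -2.8]
width: 0.0512
```

Emit:
play_rows(
  motion=[
    {"x": -0.0165,"y": 0.027,"z": 0,"rx": 0,"ry": 0,"rz": -0.5,"gripper": -0.2},
    {"x": -0.0165,"y": 0.027,"z": 0,"rx": 0,"ry": 0,"rz": -0.5,"gripper": -0.2},
    {"x": -0.0165,"y": 0.027,"z": 0,"rx": 0,"ry": 0,"rz": -0.5,"gripper": -0.2},
    {"x": -0.0165,"y": 0.027,"z": 0,"rx": 0,"ry": 0,"rz": 0,"gripper": -0.2},
    {"x": -0.0165,"y": 0.027,"z": 0,"rx": 0,"ry": 0,"rz": 0,"gripper": -0.2},
    {"x": -0.0165,"y": 0.027,"z": 0,"rx": 0,"ry": 0,"rz": 0,"gripper": -0.2},
    {"x": -0.0165,"y": 0.027,"z": 0,"rx": 0,"ry": 0,"rz": 0,"gripper": -0.2},
    {"x": -0.0165,"y": 0.027,"z": 0,"rx": 0,"ry": 0,"rz": 0,"gripper": -0.2},
  ],
)

```text
time_s: 26.62
tool_pos: [0.4753, 0.0996, 0.155]
eef_rot: [-3.134, -0.221, 0.001]
wrist_force: [1.3, -0.0, -2.7]
width: 0.0516
```

Emit:
play_rows(
  motion=[
    {"x": -0.011,"y": 0.018,"z": 0,"rx": 0,"ry": 0,"rz": 0,"gripper": -0.2},
    {"x": -0.0052,"y": 0.008,"z": 0,"rx": 0,"ry": 0,"rz": 0,"gripper": -0.2},
    {"x": 0,"y": 0,"z": 0,"rx": 0,"ry": 0,"rz": 0,"gripper": -0.2},
    {"x": 0,"y": 0,"z": 0,"rx": 0,"ry": 0,"rz": 0,"gripper": -0.2},
  ],
)

```text
time_s: 26.95
tool_pos: [0.461, 0.1242, 0.1552]
eef_rot: [3.134, 0.223, 0.0]
wrist_force: [-0.1, -0.8, -2.0]
width: 0.0518
```

```bash
python3 - <<'E'
from rig import r
from h import *
import cv2
o=r.get_obs(); print(o['time_s'],o['tool_pos'],yaw(o),o['width']); c=r.get_calibration("wrist")
im=r.capture("wrist")
cv2.imwrite("pics/w8.png",cv2.resize(im,(768,576),interpolation=cv2.INTER_CUBIC))
g=lambda u,v,z:ray(c,(u+.5)/1.5-.5,(v+.5)/1.5-.5,z)
np.save("c8.npy",c,allow_pickle=True)
E
```

```text
26.95 [0.46098137 0.12418582 0.15523405] 0.14190606028192576 0.05180899241016795
```

View pics/w8.png

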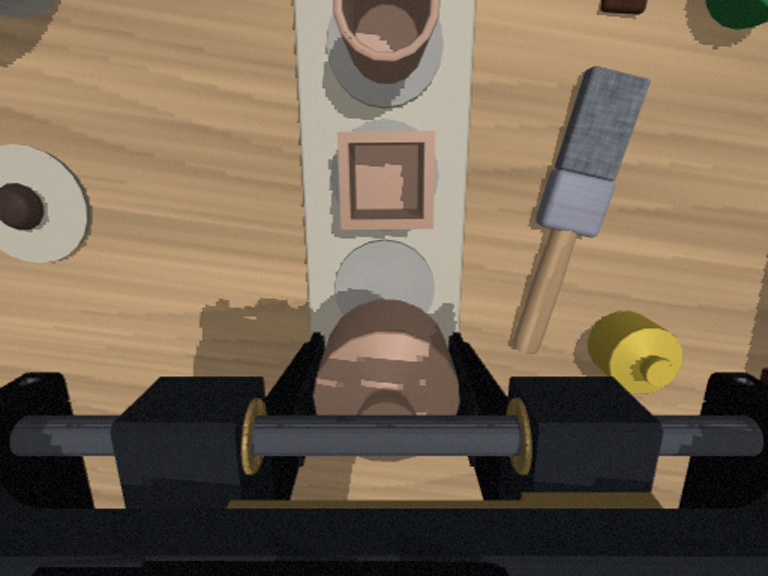

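Disc 4 (left 335, right 434, top 240) sits in the same place as disc 3 did, so I'll lower the jar.

Emit:
play_rows(
  motion=[
    {"x": 0.0003,"y": 0.0003,"z": -0.01,"rx": 0,"ry": 0,"rz": 0,"gripper": -0.2},
    {"x": 0,"y": 0,"z": -0.02,"rx": 0,"ry": 0,"rz": 0,"gripper": -0.2},
    {"x": 0,"y": 0,"z": -0.02,"rx": 0,"ry": 0,"rz": 0,"gripper": -0.2},
    {"x": 0,"y": 0,"z": -0.015,"rx": 0,"ry": 0,"rz": 0,"gripper": -0.2},
    {"x": 0,"y": 0,"z": -0.01,"rx": 0,"ry": 0,"rz": 0,"gripper": -0.2},
    {"x": 0,"y": 0,"z": -0.006,"rx": 0,"ry": 0,"rz": 0,"gripper": -0.2},
    {"x": 0,"y": 0,"z": 0,"rx": 0,"ry": 0,"rz": 0,"gripper": -0.2},
    {"x": 0,"y": 0,"z": 0,"rx": 0,"ry": 0,"rz": 0,"gripper": -0.2},
  ],
)

```text
time_s: 27.67
tool_pos: [0.4616, 0.1239, 0.0742]
eef_rot: [3.134, 0.22, -0.0]
wrist_force: [-0.1, 0.5, -1.7]
width: 0.0514
```

Emit:
play_rows(
  motion=[
    {"x": 0,"y": 0,"z": -0.003,"rx": 0,"ry": 0,"rz": 0,"gripper": -0.2},
    {"x": 0,"y": 0,"z": -0.003,"rx": 0,"ry": 0,"rz": 0,"gripper": -0.2},
    {"x": 0,"y": 0,"z": -0.002,"rx": 0,"ry": 0,"rz": 0,"gripper": -0.2},
    {"x": 0,"y": 0,"z": -0.001,"rx": 0,"ry": 0,"rz": 0,"gripper": -0.2},
    {"x": 0,"y": 0,"z": 0,"rx": 0,"ry": 0,"rz": 0,"gripper": -0.2},
    {"x": 0,"y": 0,"z": 0,"rx": 0,"ry": 0,"rz": 0,"gripper": -0.2},
    {"x": 0,"y": 0,"z": 0,"rx": 0,"ry": 0,"rz": 0,"gripper": -0.2},
  ],
)

```text
time_s: 28.25
tool_pos: [0.4612, 0.1246, 0.0653]
eef_rot: [3.134, 0.221, 0.0]
wrist_force: [-0.3, 0.0, -1.9]
width: 0.0517
```

Emit:
play_rows(
  motion=[
    {"x": 0,"y": 0,"z": -0.001,"rx": 0,"ry": 0,"rz": 0,"gripper": -0.2},
    {"x": 0,"y": 0,"z": 0,"rx": 0,"ry": 0,"rz": 0,"gripper": -0.2},
    {"x": 0,"y": 0,"z": 0,"rx": 0,"ry": 0,"rz": 0,"gripper": -0.2},
  ],
)

```text
time_s: 28.5
tool_pos: [0.4611, 0.1245, 0.0642]
eef_rot: [3.134, 0.221, -0.0]
wrist_force: [0.4, 0.2, -2.2]
width: 0.0516
```

Emit:
play_rows(
  motion=[
    {"x": 0,"y": 0,"z": -0.0007,"rx": 0,"ry": 0,"rz": 0,"gripper": -0.2},
    {"x": 0,"y": 0,"z": 0,"rx": 0,"ry": 0,"rz": 0,"gripper": -0.2},
    {"x": 0,"y": 0,"z": 0,"rx": 0,"ry": 0,"rz": 0,"gripper": -0.2},
  ],
)

```text
time_s: 28.75
tool_pos: [0.4611, 0.1245, 0.0634]
eef_rot: [3.134, 0.221, -0.0]
wrist_force: [-0.7, 0.3, -1.0]
width: 0.0518
```

Emit:
play_rows(
  motion=[
    {"x": 0,"y": 0,"z": -0.0005,"rx": 0,"ry": 0,"rz": 0,"gripper": -0.2},
    {"x": 0,"y": 0,"z": 0,"rx": 0,"ry": 0,"rz": 0,"gripper": -0.2},
    {"x": 0,"y": 0,"z": 0,"rx": 0,"ry": 0,"rz": 0,"gripper": -0.2},
  ],
)

```text
time_s: 29.0
tool_pos: [0.4612, 0.1245, 0.0634]
eef_rot: [3.134, 0.221, 0.001]
wrist_force: [-1.3, -0.3, 6.4]
width: 0.0511
```

Emit:
play_rows(
  motion=[
    {"x": 0,"y": 0,"z": 0,"rx": 0,"ry": 0,"rz": 0,"gripper": 0.12},
    {"x": 0,"y": 0,"z": 0,"rx": 0,"ry": 0,"rz": 0,"gripper": 0.2},
    {"x": 0,"y": 0,"z": 0,"rx": 0,"ry": 0,"rz": 0,"gripper": 0.4},
    {"x": 0,"y": 0,"z": 0,"rx": 0,"ry": 0,"rz": 0,"gripper": 0.6},
    {"x": 0,"y": 0,"z": 0,"rx": 0,"ry": 0,"rz": 0,"gripper": 0.8},
    {"x": 0,"y": 0,"z": 0,"rx": 0,"ry": 0,"rz": 0,"gripper": 1},
    {"x": 0,"y": 0,"z": 0,"rx": 0,"ry": 0,"rz": 0,"gripper": 1},
    {"x": 0,"y": 0,"z": 0,"rx": 0,"ry": 0,"rz": 0,"gripper": 1},
  ],
)

```text
time_s: 29.67
tool_pos: [0.4612, 0.1245, 0.0629]
eef_rot: [3.134, 0.221, -0.0]
wrist_force: [0.5, 0.1, 0.1]
width: 0.0914
```

Emit:
play_rows(
  motion=[
    {"x": 0,"y": 0,"z": 0.01,"rx": 0,"ry": 0,"rz": 0,"gripper": 1},
    {"x": 0,"y": 0,"z": 0.025,"rx": 0,"ry": 0,"rz": 0,"gripper": 1},
    {"x": 0,"y": 0,"z": 0.035,"rx": 0,"ry": 0,"rz": 0,"gripper": 1},
    {"x": 0,"y": 0,"z": 0.035,"rx": 0,"ry": 0,"rz": 0,"gripper": 1},
    {"x": 0,"y": 0,"z": 0.03,"rx": 0,"ry": 0,"rz": 0,"gripper": 1},
    {"x": 0.005,"y": -0.025,"z": 0,"rx": 0,"ry": 0,"rz": 0,"gripper": 1},
    {"x": 0.005,"y": -0.035,"z": 0,"rx": 0,"ry": 0,"rz": 0,"gripper": 1},
    {"x": 0.005,"y": -0.035,"z": 0,"rx": 0,"ry": 0,"rz": 0,"gripper": 1},
  ],
)

```text
time_s: 30.33
tool_pos: [0.4762, 0.0289, 0.1987]
eef_rot: [3.133, 0.224, 0.002]
wrist_force: [1.3, -0.2, 0.2]
width: 0.0956
```

Emit:
play_rows(
  motion=[
    {"x": 0,"y": -0.035,"z": 0,"rx": 0,"ry": 0,"rz": 0,"gripper": 1},
    {"x": 0,"y": -0.035,"z": 0,"rx": 0,"ry": 0,"rz": 0,"gripper": 1},
    {"x": 0,"y": -0.035,"z": 0,"rx": 0,"ry": 0,"rz": 0,"gripper": 1},
    {"x": 0,"y": -0.035,"z": 0,"rx": 0,"ry": 0,"rz": 0,"gripper": 1},
    {"x": 0,"y": -0.035,"z": 0,"rx": 0,"ry": 0,"rz": 0,"gripper": 1},
    {"x": 0,"y": -0.02,"z": 0,"rx": 0,"ry": 0,"rz": 0,"gripper": 1},
    {"x": 0,"y": 0,"z": 0,"rx": 0,"ry": 0,"rz": 0,"gripper": 1},
    {"x": 0,"y": 0,"z": 0,"rx": 0,"ry": 0,"rz": 0,"gripper": 1},
  ],
)

```text
time_s: 31.0
tool_pos: [0.4759, -0.1661, 0.1977]
eef_rot: [-3.134, -0.218, 0.001]
wrist_force: [0.4, 0.4, -0.1]
width: 0.0951
```

```bash
python3 - <<'E'
from rig import r
import cv2
im=r.capture("side")
cv2.imwrite("pics/s9.png",cv2.resize(im[90:250,110:310],None,fx=4,fy=3.6,interpolation=cv2.INTER_CUBIC))
im=r.capture("top")
cv2.imwrite("pics/t9.png",cv2.resize(im[140:285,125:205],None,fx=4,fy=4,interpolation=cv2.INTER_CUBIC))
o=r.get_obs();print(o['time_s'],o['tool_pos'],o['wrist_force'])
E
```

```text
31.1 [ 0.4759523  -0.16474237  0.19786486] [-0.45670088  0.10117955 -0.10679215]
```

View pics/s9.png

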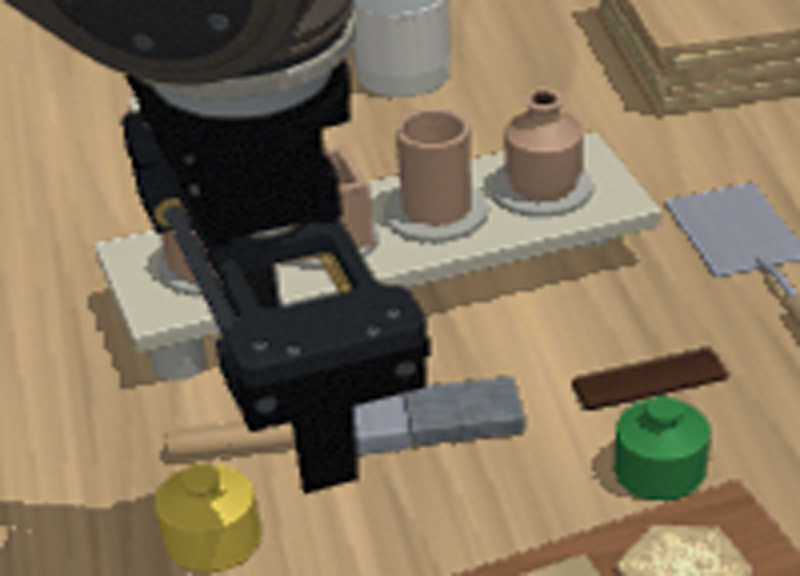

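View pics/t9.png

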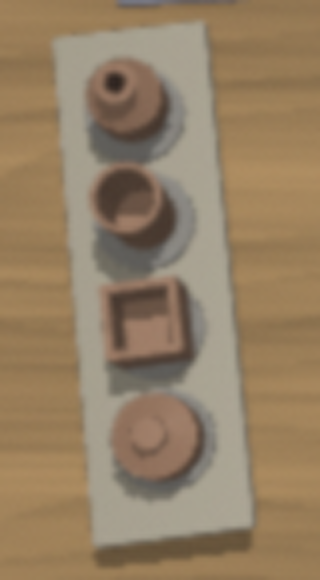

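All four pots stand in order on the shelf: mouth at (115,82), beaker rim at (125,199), planter at (146,321), knob at (150,434). I'll check the offsets, then hand in.

```bash
python3 - <<'E'
from rig import r
from h import *
np.set_printoptions(precision=4,suppress=True)
c=r.get_calibration("top")
p=lambda u,v,z:ray(c,125+(u+.5)/4-.5,140+(v+.5)/4-.5,z)
for n,a,z,d in[("vase",(115,82),.126,(135,115)),("beaker",(126,198),.122,(145,221)),("planter",(145,322),.106,(155,329)),("jar",(150,434),.114,(164,440))]:
    print(n,1000*(p(*a,z)-p(*d,.056))[:2])
E
```

```text
vase [ 2.2572 -1.3252]
beaker [ 1.0229 -0.9584]
planter [-2.3787 -3.216 ]
jar [-0.4486 -2.0515]
```

```bash
python3 - <<'E'
from h import *
import cv2
np.set_printoptions(precision=4,suppress=True)
c=np.load("c8.npy",allow_pickle=True).item()
g=lambda u,v,z:ray(c,(u+.5)/1.5-.5,(v+.5)/1.5-.5,z)
print(np.mean([g(*p,.106) for p in[(338,133),(435,131),(433,229),(339,230)]],0))
print("disc3 top edge",g(384,120,.056)[:2]-.032*np.array([.99,.14]),"disc4 top", g(384,240,.056)[:2]-.032*np.array([.99,.14]), (g(335,288,.056)+g(434,288,.056))/2)
im=cv2.imread("pics/t9.png");cv2.imwrite("pics/t9b.png",cv2.resize(im[240:520,70:230],None,fx=2,fy=2))
E
```

```text
[0.5298 0.1331 0.106 ]
disc3 top edge [0.5295 0.1344] disc4 top [0.4611 0.1247] [0.4624 0.1245 0.056 ]
```

View pics/t9b.png

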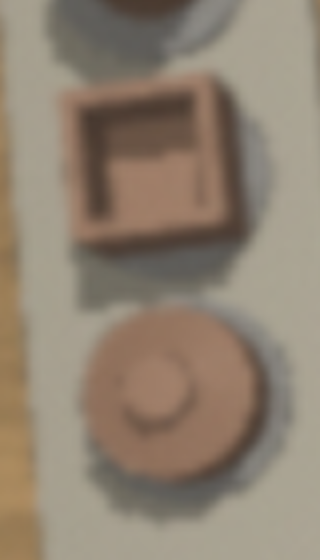

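```bash
python3 - <<'E'
from rig import r
print(r.sign_off())
E
```

```text
the job is handed in; nothing more can be done
None
```

All four pots are on the kiln shelf in reverse order, and the job is handed in. From the farthest disc to the nearest they are vase, beaker, planter, jar. I set each one down until the wrist felt about 5–8 N of contact, then let go slowly and backed the arm away. The clock read 31.1 s when I handed in.

- **Standing:** The last top view shows all four pots upright on their discs. In the last side view the gripper hid the jar and most of the planter, so only the vase and beaker are confirmed from the side. The wrist force was near zero and the gripper was clear of the shelf.
- **Centring:** In the top camera the vase, beaker and jar are about 1.4 to 2.6 mm off their disc centres. For the planter, my first reading gave about 4 mm. Closer corner readings gave about 2 mm, and the wrist camera about 1.3 mm.
- **Disagreements:** The top and side cameras differed by 1.5–5 mm sideways, so I used the wrist camera to settle positions. The cameras also gave different angles for the planter (0.24 against 0.28 rad), but the grip closed cleanly at 46 mm.
- **Refused moves:** My first two move calls were refused because each row must contain every key. Nothing moved then.

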